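# Fetch a specimen carrier over the bolted lower half of a split cabinet door

## Robot

A 7-joint arm with a two-finger parallel gripper is mounted at the origin on the work surface. World frame = base frame: x ahead of the robot, y to its left, z up, the work surface at z = 0. Lengths are in m, angles in degrees, forces in N, time in s.
With the tool pointing down it reaches from about 0.4 to 0.875 m from the base axis. Payload 4.4 kg.
Tool frame: the origin (TCP) lies on the centre line of the jaws, within the pads' length; the fingertips stand ctrl.tcp_to_tips ahead of it and the grasp point (between the pads) lies 2 mm behind it (ctrl.tcp_to_tips is the distance from the TCP to the fingertips, in m); z points along the fingers, y is the line along which they close (so a half turn about z gives the same grasp; the last joint's range is limited). The gripper opens to 85 mm and grips with 20 to 120 N. Pads are 22 mm wide; open, the fingers measure 114 mm over their backs; the gripper's body (76 mm by 85 mm) begins 54 mm behind the grasp point. The pads swing forward as they close: fully open they stand 13 mm farther back than shut.
Start: joints at [63.495, 36.005, 2.206, 86.941, -1.547, 57.084, -1.146], TCP at [0.251, -0.599, 0.248] pointing down, gripper open.
Joint ranges: [-175.42, 175.42], [-21.48, 121.26], [-71.46, 75.88], [10.55, 141.38], [-63.04, 243.04], [13.31, 113.54], [-168.57, 168.57]. Speed limits (degrees/s): [147.25, 147.25, 180, 180, 180, 180, 180].

## Interface

Orientations are given as a 3x3 rotation matrix whose columns are the frame's x, y, z axes.
In Python, from cell import ctrl, optics gives the robot as it stands.
- The arm moves only by the tool jog_arm, never from a script. Its argument "series" is one flat list of numbers, 7 for each row, row after row: the shift along the tool's x, y, z normalised to -1 to 1, where 1 is 6 cm, then the turn, a rotation vector about the tool's x, y, z normalised to -1 to 1, where 1 is 8 degrees, then the opening, from 0 (shut) to 1 (fully open). In form: [tx, ty, tz, wx, wy, wz, hand, tx, ty, tz, wx, wy, wz, hand, ...]. A call has 1 to 5 rows; each row shifts and turns the commanded pose from where the row before left it, along the tool's axes as they then stand; what a row does not reach is not made up. A row lasts 1/8 s, in which the tool goes at most 62.5 mm and 10.7 degrees, less where a joint would pass 70% of its speed; a pose out of reach is approached as far as the arm can. A call with a number of a shift or a turn outside -1 to 1 is refused whole. A call with a gripper value outside its range is refused whole. The fingers move at their own pace and stop on an object; "grip_force" is the grip in N (left out, the last holds). Time passes only in rows, so rows that do not move let the fingers close. It gives the time, the measured TCP pose, the force, the opening and the grip force at its end, in the units of the state.
- ctrl.sense(): the state, without advancing time (a new reading comes with each control period).
- optics.grab_frame(name): name is "scene" or "top" or "wrist"; returns the picture (400x640x3 uint8, red, green, blue); there is no depth.
- optics.camera_model(name): a dict with "fx", "fy", "cx", "cy" (pixels), "R" (3x3) and "t" (3): a world point X has camera coordinates R X + t. Camera axes: x right, y down, z forward; pixel columns grow to the right and rows downward; lengths in m; the calibration is good to about 2 mm. A picture is of the moment at which its call begins: read the wrist's pose just before it. camera_model takes no time and is no camera call; for the wrist camera it gives the pose at the moment of the call.
- ctrl.hand_in(): hands the job in; it is judged then, once.
The state is a dict: "clock": time; "qpos": joint angles; "dq": joint speeds; "effort": joint torques, N m; "eef_pos": TCP position; "eef_rot": TCP orientation; "contact_force": force on the tool from outside, world axes, zero at the start; "ft_torque": the same for the moment, N m; "width": opening from 0.0 (shut) to 1.0 (fully open); "gripper_force": force on a finger pad.
Only numpy, scipy, OpenCV 4.12 (cv2) and the standard library are available. Lean on these libraries where they do the work, as an engineer would, in place of code of your own. Each camera call takes 0.05 s, during which the arm holds its last target. There are 200 camera calls.

## Task

Draw the top bolt of the specimen cabinet and swing the top half of its split door wide open, past a right angle, leaving the bottom half shut and bolted. Then take the red-handled hook picker from its sloping rest, reach in over the bottom half, lift the carrier with the orange specimen out by its wire bail with the picker alone (no fingers on it), set it gently upright well inside the white tray, and put the picker back in its rest as it was. Leave the top half standing open and all the other things where they are.

Things in the scene. Friction and masses are not known exactly. Their poses are not given: they have to be found in the camera images.
- cabinet: Fixed cabinet 250 wide (y), 210 deep, 303 high, white sides 14 thick, clear roof and back. Origin: bench level, mid width, on the doors' inner face; x points inward, the front faces -x. Inner floor at height 50, back wall at x 194. Front: a split door 10 thick (x -10 to 0), hinged on the +y side: grey bottom half, height 6 to 122; white top half, 126 to 292; a pull and a bolt on each.
- opening (a point): Centre of the opening left by the open top half: width 222 (cabinet's y -111 to 111), height 122 (top of the bottom half) to 295 (underside of the roof). This point is 210 above the bench, 5 in front of the cabinet's origin. Bolt knobs stand 42 and pulls 40 out from the doors' outer face, the bolts' steel keepers 22, at y -118, heights 265 and 85.
- top_half (a joint): Angle of the door's top half (rad): 0 shut, grows as its free (-y) edge swings out to the cabinet's -x; at most 2.4. Turns about the vertical through top_hinge. Stiff (0.15 N m), stays where left. It cannot open while its bolt is shot.
- top_hinge (a point): Point on the vertical hinge axis of the top half, 265 above the bench; at x -10, y 109 of the cabinet.
- pull (a point): Bar pull of the top half: upright round bar, diameter 10, axis 35 in front of the door's outer face and 95 from the hinge axis along the door, from 20 above to 35 below this point; both ends turn back into the door. Point: on the bar's axis, 265 above the bench, 38 below the roof's top. Its axes turn with the door (the cabinet's when shut). Can be straddled from above.
- top_bolt (a joint): Travel of the top half's sliding bolt (m): 0 shot, 0.030 fully drawn (stop). Grows as it slides along the door towards the hinge (cabinet's +y when shut). Friction 2 N, stays where left. The door is free above 0.020.
- bolt_knob (a point): Knob of the top bolt: round brass stub, diameter 12, standing straight out of the door (cabinet's -x when shut), 10 to 42 from the door's outer face. Point: on its axis, 29 from the face, 185 from the hinge along the door when shot, 265 above the bench. Can be pinched from above, fingers either side along the cabinet's y.
- bottom_half (a joint): Angle of the bottom half (rad), 0 shut; must stay shut.
- bottom_bolt (a joint): Travel of the bottom half's bolt (m), 0 shot; must stay shot. Its knob is like the top one, 180 below it.
- carrier: Specimen carrier, about 55 g: grey base 56 (x) by 80 (y) by 12, orange puck diameter 32 on it (top at 37), and a wire bail: uprights at y -34 and 34 with a straight crossbar along y between. Origin: centre of the underside, z up. Stands on the cabinet floor at x about 95 to 115, y about +52 or -52 of the cabinet, crossbar within 0.15 rad of its y; an amber jar on the other side.
- bail (a point): Middle of the carrier's crossbar, on its axis, 100 above the carrier's underside; wire diameter 6.
- picker: Hook picker, 75 g. Shaft line in its own frame: along (cos 50deg, 0, -sin 50deg) from the origin, the centre of the red handle (80 long on the shaft, 20 wide in y, 24 thick). So with its frame level, as in the rest, the nose points 50 deg down. A bar 10 by 10 runs from 40 to 190 ahead of the origin, then the hook to 224. Centre of mass about 100 ahead: grip it firmly.
- hook (a point): Middle of the hook's pocket, on the plate's top face: 206 ahead of the picker's origin on the shaft, 1 below the shaft line. The flat plate is 32 wide (y), 4 thick, and ends at 224 in an upturned lip 4 thick, standing 15 above the plate, square to the shaft on its upper side. A wire fits the 30 between the bar's end and the lip.
- rest: Fixed picker rest on a foot 160 (x) by 70 by 12. Origin: centre of the foot's underside. An open-topped black channel slopes 50 deg down to +x, inside 16 wide, cheeks 5 thick, 13 high, 98 long; the picker's bar lies in it, the handle's lower end stops on its upper end. At home the picker's frame is parallel to the rest's, its origin at (-70, 0, 210) of it. It lifts straight up and goes back so.
- tray: Fixed white tray 150 by 150, rim 14 high and 4 thick, floor about 4 above the bench. Origin: centre of the underside.
- jar: Bystander: amber jar, diameter 48, 70 high, in the cabinet beside the carrier. Origin: centre of the underside, as for all bystanders.
- blue_bottle: Bystander: blue bottle with red cap, diameter 80, 190 high.
- wash_bottle: Bystander: white bottle, diameter 60, 150 high.
- steel_ring: Bystander: steel ring, diameter 90, 25 high.
- puck_a: Bystander: black specimen puck, diameter 30, 20 high, in front of the cabinet.
- puck_b: Bystander: green specimen puck, diameter 30, 20 high, in front of the cabinet.
- beaker: Bystander: white beaker, diameter 70, 85 high.
Mind the look-alikes: they are no part of the job. What is meant by the rest is not green, and is the smaller of those in its own colour. Several things look just like the tray: the one meant starts farthest from the robot's base.

How it is judged (in metres and radians):
On the way, in this order (a step that is already met when the one before it is completed fails the run):
1. the top bolt is drawn (value of joint top_bolt above 0.022 m and value of joint top_half below 0.2 rad), for 0.1 s.
2. the top half stands open past a right angle (value of joint top_half above 1.57 rad), for 0.1 s.
3. the carrier hangs on the picker, clear of the cabinet's front (x of carrier in the frame of cabinet below -0.03 m and contact force between picker and carrier above 0.1 N and height (world z) of carrier above 0.05 m), for 0.1 s.
4. the carrier stands upright in the tray (horizontal distance between carrier and tray below 0.04 m and height (world z) of carrier below 0.012 m and angle between carrier's own z axis and vertical below 0.1 rad and contact force between picker and carrier below 0.2 N), for 0.1 s.
At the end, for the whole second after the job is handed in: Top half open past 90 deg; bottom half shut (<0.03 rad), its bolt shot (<8 mm); carrier upright and still on the tray floor, centre within 40 mm of the tray's; picker still in its rest, within 15 mm of its first place along it and in height, 12 mm sideways, 0.15 rad in direction (value of joint top_half above 1.57 rad and value of joint bottom_half below 0.03 rad and value of joint bottom_bolt below 0.008 m and horizontal distance between carrier and tray below 0.04 m and height (world z) of carrier below 0.012 m and angle between carrier's own z axis and vertical below 0.1 rad and linear speed of each of carrier, picker below 0.02 m/s and x of picker in the frame of rest between -0.085 and -0.055 m and y of picker in the frame of rest between -0.012 and 0.012 m and height (world z) of picker between 0.195 and 0.225 m and angle between the x axis of picker and the x axis of rest, either way round below 0.15 rad); the robot touches nothing.
It fails at once if the bottom half of the door is opened or its bolt is drawn (value of joint bottom_half above 0.05 rad or value of joint bottom_bolt above 0.01 m).
It fails at once if the fingers touch the carrier (it is to be handled with the picker only) (contact force between the fingers and carrier above 1 N).
It fails at once if the carrier is tipped over (more than about 57 degrees) (angle between carrier's own z axis and vertical above 1 rad).
It fails at once if something hits the carrier or sets it down hard (more than 25 N) (contact force between carrier and anything else above 25 N).
It fails at once if a bystander is pushed more than 30 mm or knocked over (distance of any of jar, blue_bottle, wash_bottle, steel_ring, puck_a, puck_b, beaker from where it was at the start of the episode above 0.03 m or angle between any of jar, blue_bottle, wash_bottle, steel_ring, puck_a, puck_b, beaker's own z axis and vertical above 0.5 rad).
It also fails if it takes over 72 s, if anything falls off the work surface, if the arm or the gripper's body presses on something with over 40 N, if the wrist force passes 120 N, or if a joint passes its speed limit or range.

## Working session

There is one attempt and no reset: what is moved stays moved. The work goes in short steps, Python scripts to look and compute and a tool call to move; the robot and the scene stay as the last step left them, time stands still between calls to the robot, and variables do not carry over. Pictures are saved under pics/ and viewed, at most 10 in all, crops included, and the job is handed in when it is done.

Besides the shell and the picture viewer there is one more tool, called after "Emit:" by a JSON object that holds its "fn" and its "kwargs", one argument or row to a line. jog_arm: Moves the arm, as the interface text tells. Scaled input: -1 to 1 covers 6 cm each way for a shift and 8 degrees each way for a turn. Its arguments: {"type":"object","properties":{"series":{"type":"array"},"grip_force":{"type":"number"}},"required":["series"]}

```bash
mkdir -p pics; ls
python3 - <<'E'
from cell import ctrl, optics
import cv2
print(ctrl.tcp_to_tips, ctrl.sense())
for n in ("scene","top"):
    cv2.imwrite(f"pics/{n}0.png", optics.grab_frame(n)[:,:,::-1])
    m=optics.camera_model(n); print(n,m)
E
```

```text
pics
0.017 {'clock': 0.0, 'qpos': array([63.4948836 , 36.05832851,  2.20251181, 86.99641213, -1.54717428,
       57.08390668, -1.14541046]), 'dq': array([-0.02492558, -0.00734017, -0.02074367, -0.08389091,  0.03302849,
       -0.07752503,  0.00902654]), 'effort': array([-8.44148576e-05, -5.63403118e+01,  1.22627746e+00, -1.93443722e+01,
        1.09485284e-02,  1.05050305e-02,  4.75226685e-06]), 'eef_pos': array([ 0.25100343, -0.59893405,  0.24739339]), 'eef_rot': array([[ 9.22298870e-01,  3.86476680e-01, -7.54843384e-04],
       [ 3.86477417e-01, -9.22297218e-01,  1.74569885e-03],
       [-2.15180569e-05, -1.90178600e-03, -9.99998191e-01]]), 'contact_force': array([ 0.40382575,  0.14039323, -0.93714758]), 'ft_torque': array([ 0.02528408, -0.00649606, -0.00242134]), 'gripper_force': 0.0, 'width': 0.9988284274134407}
scene {'fx': 430.9075157405706, 'fy': 430.9075157405706, 'cx': 322.4958235026523, 'cy': 192.68077785854385, 'R': array([[ 0.79289219, -0.60932779,  0.00645169],
       [-0.57673682, -0.75381672, -0.31485709],
       [ 0.19671457,  0.2459268 , -0.94911716]]), 't': array([-0.38437515,  0.32192024,  1.74180165])}
top {'fx': 464.21935090577944, 'fy': 464.21935090577944, 'cx': 316.1781935502157, 'cy': 201.14105418720894, 'R': array([[ 7.08010386e-03, -9.99974928e-01, -1.26802489e-04],
       [-9.87998223e-01, -6.97573834e-03, -1.54307648e-01],
       [ 1.54302895e-01,  1.21779481e-03, -9.88022841e-01]]), 't': array([-0.00501171,  0.5151497 ,  1.44529372])}
```

View pics/scene0.png

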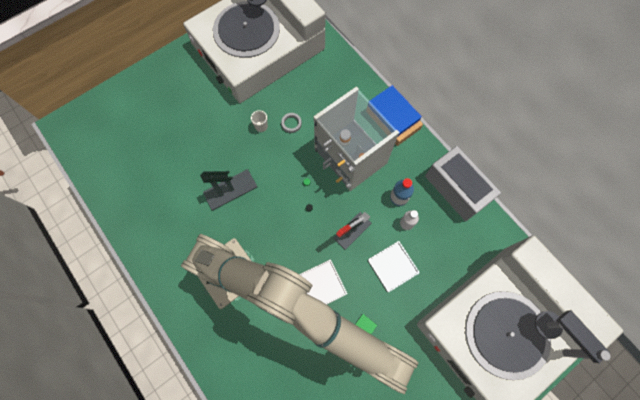

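View pics/top0.png

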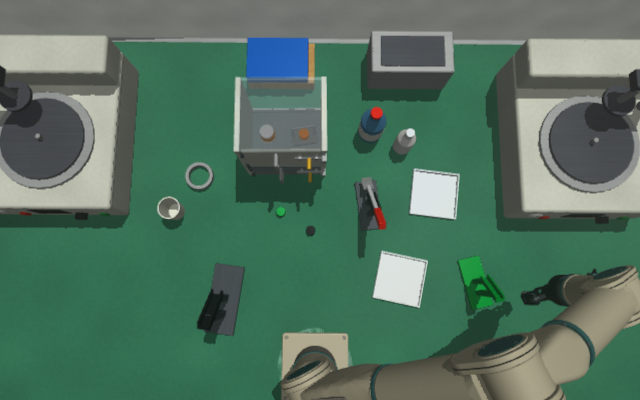

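The scene view shows the arm at the lower middle. The cabinet is at about (357,137), with the picker in its small grey rest at (350,230) and white trays at (393,265) and (322,285). The top view shows the cabinet at (281,125) and the orange carrier on its right at (304,133), with the jar at (267,132). The brass knob is at (309,163), the pull at (279,168), the picker at (371,205), and the far tray at (435,194).

```bash
cat > h.py <<'E'
import numpy as np, cv2
from cell import ctrl, optics
def ray(m,u,v):
    d=m["R"].T@np.array([(u-m["cx"])/m["fx"],(v-m["cy"])/m["fy"],1.]); return -m["R"].T@m["t"], d/np.linalg.norm(d)
def onz(m,u,v,z):
    o,d=ray(m,u,v); return o+d*(z-o[2])/d[2]
def proj(m,X):
    c=m["R"]@np.asarray(X,float)+m["t"]; return np.array([m["fx"]*c[0]/c[2]+m["cx"],m["fy"]*c[1]/c[2]+m["cy"]])
def tri(ms,uvs):
    A=0;b=0
    for m,(u,v) in zip(ms,uvs):
        o,d=ray(m,u,v);P=np.eye(3)-np.outer(d,d);A=A+P;b=b+P@o
    return np.linalg.solve(A,b)
E
python3 - <<'E'
from h import *
t=cv2.imread("pics/top0.png"); s=cv2.imread("pics/scene0.png")
a=cv2.resize(t[70:185,228:333],None,fx=5,fy=5,interpolation=cv2.INTER_CUBIC)
b=cv2.resize(s[82:190,305:400],None,fx=5,fy=5,interpolation=cv2.INTER_CUBIC)
print(a.shape,b.shape)
cv2.imwrite("pics/c1.png",a)
a2=cv2.resize(t[160:240,345:465],None,fx=5,fy=5,interpolation=cv2.INTER_CUBIC)
cv2.imwrite("pics/c2.png",a2)
for n,im in(("top",t),("scene",s)):
    m=optics.camera_model(n); hsv=cv2.cvtColor(im,cv2.COLOR_BGR2HSV)
    for nm,lo,hi in(("white",(0,0,215),(180,25,255)),("red",(0,170,120),(6,255,255)),("orange",(7,120,100),(14,255,255)),("brass",(15,140,130),(30,255,255))):
        k,l,st,c=cv2.connectedComponentsWithStats(cv2.inRange(hsv,lo,hi))
        for i in range(1,k):
            if st[i,4]>12 and (nm!="white" or 800<st[i,4]<4000):
                pts=np.argwhere(l==i)[:,::-1].astype(np.float32); r=cv2.minAreaRect(pts)
                print(n,nm,c[i].round(1),st[i],[np.round(x,1) for x in r], onz(m,*c[i],.01).round(3))
E
```

```text
(575, 525, 3) (540, 475, 3)
top white [433.  194.5] [ 411  172   45   46 1730] [array([433.2, 194.4]), array([43.7, 40.9]), np.float64(7.1)] [ 0.545 -0.383  0.01 ]
top white [398.6 279.2] [ 374  252   50   54 1917] [array([398.9, 278.7]), array([44.3, 45.7]), np.float64(11.3)] [ 0.27  -0.265  0.01 ]
top red [376.2 112.5] [371 107  12  12 104] [array([376. , 112.5]), array([10.6, 10.6]), np.float64(45.0)] [ 0.823 -0.201  0.01 ]
top red [380.4 218.2] [375 208  11  21 130] [array([380.6, 218. ]), array([21.2,  6.8]), np.float64(73.6)] [ 0.465 -0.21   0.01 ]
top orange [303.4 133.5] [299 129   9  10  68] [array([303.5, 133.5]), array([8.5, 8.5]), np.float64(45.0)] [0.748 0.043 0.01 ]
top brass [308.5 163.1] [307 158   4  11  41] [array([308.5, 163. ]), array([10.,  3.]), np.float64(90.0)] [0.647 0.025 0.01 ]
scene white [31.9 17.4] [   0    0   79   43 1015] [array([35.6, 14.7]), array([15.3, 88.6]), np.float64(62.0)] [-0.071  1.62   0.01 ]
scene white [235.3  45.6] [ 185    0  116   85 2444] [array([242.1,  32.8]), array([88.2, 77.8]), np.float64(51.3)] [0.631 0.878 0.01 ]
scene white [566.5 289.8] [ 514  237  108  110 3414] [array([567.6, 292.3]), array([130.9,  28.7]), np.float64(46.7)] [ 1.034 -0.882  0.01 ]
scene white [392.5 266.5] [ 369  241   50   50 1299] [array([393.3, 265.9]), array([38.3, 36.4]), np.float64(57.8)] [ 0.543 -0.389  0.01 ]
scene white [323.8 282.7] [ 301  260   46   44 1061] [array([322.7, 283.9]), array([37.8, 34.4]), np.float64(64.5)] [ 0.283 -0.271  0.01 ]
scene red [406.9 182.6] [403 179   9   9  59] [array([407., 183.]), array([8., 8.]), np.float64(90.0)] [ 0.827 -0.152  0.01 ]
scene red [343.1 230.2] [337 225  14  11  66] [array([343. , 230.2]), array([ 4.7, 14.1]), np.float64(56.3)] [ 0.478 -0.15   0.01 ]
scene brass [340.7 162.6] [338 160   7   6  19] [array([340.7, 162.5]), array([2.2, 7.2]), np.float64(56.3)] [0.658 0.094 0.01 ]
```

View pics/c1.png

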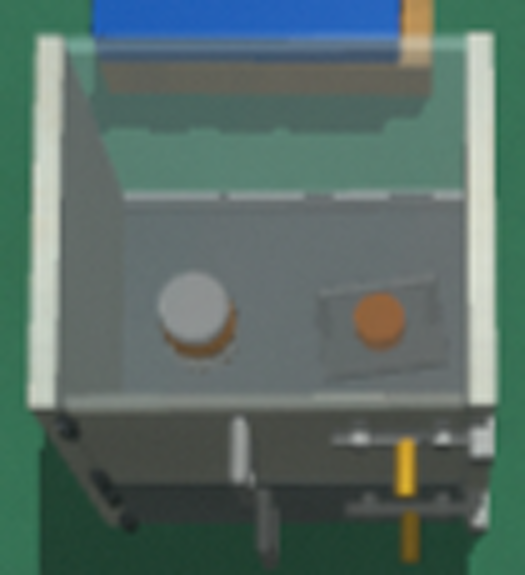

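View pics/c2.png

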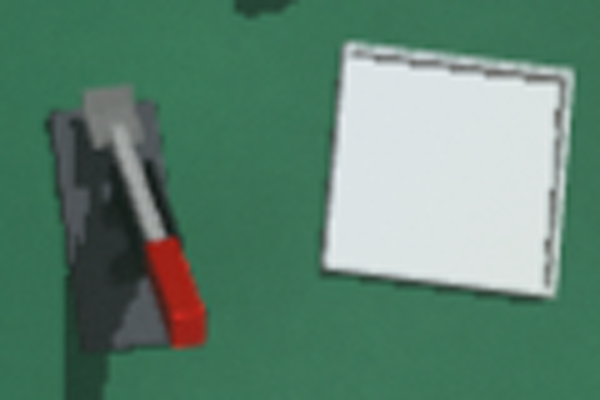

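Crop c1 shows the cabinet's side tops at z 0.303. Corners are at front-left (30,408), front-right (496,405), back-left (38,37) and back-right (492,33). The knob spans (405,440–495), the pull's top is near (238,420–480), and the carrier base edges are tilted by about 0.15 rad. Crop c2 shows the picker's hook plate at (108,117), the handle running from (163,240) to (190,345), and the tray corners at (345,43), (572,70), (553,296) and (323,270).

Run:
```python
from h import *
T=optics.camera_model("top"); S=optics.camera_model("scene")
c1=lambda u,v:(228+(u-2)/5,70+(v-2)/5); c2=lambda u,v:(345+(u-2)/5,160+(v-2)/5)
P={k:onz(T,*c1(*v),.303)[:2] for k,v in dict(fl=(30,408),fr=(496,405),bl=(38,37),br=(492,33)).items()}
for k,v in P.items(): print(k,v.round(4))
print("w",np.linalg.norm(P['fl']-P['fr']),np.linalg.norm(P['bl']-P['br']),"d",np.linalg.norm(P['fl']-P['bl']),np.linalg.norm(P['fr']-P['br']))
yf=P['fl']-P['fr']; yb=P['bl']-P['br']; ys=yf+yb; yaw=np.arctan2(-ys[0],ys[1])
xs=P['bl']+P['br']-P['fl']-P['fr']; yaw2=np.arctan2(xs[1],xs[0]); print("yaw",yaw,yaw2)
yw=(yaw+yaw2)/2; R=np.array([[np.cos(yw),-np.sin(yw)],[np.sin(yw),np.cos(yw)]])
ctr=sum(P.values())/4; org=ctr-R@[.104,0]; print("cab origin",org,"front mid",(P['fl']+P['fr'])/2)
print("knob at z.265 (top)",onz(T,308.5,163.0,.265), R.T@(onz(T,308.5,163.0,.265)[:2]-org),"tri",tri([T,S],[(308.5,163),(340.7,162.6)]))
print("pull",R.T@(onz(T,*c1(238,450),.287)[:2]-org))
print("puck top z.087",onz(T,303.4,133.5,.087),R.T@(onz(T,303.4,133.5,.087)[:2]-org))
b=[onz(T,*c1(*q),.062)[:2] for q in((320,293),(432,275),(448,362),(325,380))]
print("base ctr",R.T@(sum(b)/4-org),[np.linalg.norm(b[i]-b[(i+1)%4]).round(4) for i in range(4)], "yaw abs",[np.arctan2(*( -(b[i]-b[j])[0],(b[i]-b[j])[1])) for i,j in((0,1),(3,2))])
tr=[onz(T,*c2(*q),.014)[:2] for q in((345,43),(572,70),(553,296),(323,270))]
print("tray",sum(tr)/4,[np.linalg.norm(tr[i]-tr[(i+1)%4]).round(4) for i in range(4)])
print("handle tri",tri([T,S],[(380.4,218.2),(343.1,230.2)]),"z.21",onz(T,380.4,218.2,.21),onz(S,343.1,230.2,.21))
hk=onz(T,*c2(108,117),.052);hd=onz(T,380.4,218.2,.212);print("hook",hk,np.linalg.norm((hk-hd)[:2]),"yaw",np.arctan2((hk-hd)[1],(hk-hd)[0]))
f=[onz(T,*c2(*q),.012)[:2] for q in((52,115),(157,98),(80,350))]; print("foot",f,np.arctan2(*(f[0]-f[2])[::-1]),np.linalg.norm(f[0]-f[2]),np.linalg.norm(f[0]-f[1]))
c=ctrl.sense(); print("wristcam", optics.camera_model("wrist"))
```

```text
fl [0.6075 0.2198]
fr [ 0.611  -0.0291]
bl [0.8169 0.2227]
br [ 0.8209 -0.0262]
w 0.24894904501821405 0.24886382780957025 d 0.2093391585809798 0.21000058391176085
yaw 0.015002904020140064 0.013787761505682766
cab origin [0.61008374 0.09530986] front mid [0.609248   0.09536153]
knob at z.265 (top) [0.5858128  0.02017288 0.265     ] [-0.02535001 -0.07477982] tri [0.58571463 0.02045997 0.26046169]
pull [-0.02059665  0.01470308]
puck top z.087 [0.72450121 0.04060375 0.087     ] [ 0.11361813 -0.05634746]
base ctr [ 0.11608484 -0.05713557] [np.float64(0.0734), np.float64(0.059), np.float64(0.0799), np.float64(0.0581)] yaw abs [np.float64(0.17249499464471713), np.float64(0.15702415814696988)]
tray [ 0.54761282 -0.38658679] [np.float64(0.1497), np.float64(0.1507), np.float64(0.1493), np.float64(0.1519)]
handle tri [ 0.43974118 -0.18148829  0.21611941] z.21 [ 0.44133451 -0.18255158  0.21      ] [ 0.44002758 -0.18036122  0.21      ]
hook [ 0.57304418 -0.16067299  0.052     ] 0.13370573896443108 yaw 0.16227575377890835
foot [array([ 0.58201047, -0.12826872]), array([ 0.59387228, -0.19731175]), array([ 0.42753359, -0.14545334])] 0.1107884358586665 0.1554297879081588 0.07005456531507197
wristcam {'fx': 290.44633553303134, 'fy': 290.44633553303134, 'cx': 323.48617466883354, 'cy': 199.07140709390228, 'R': array([[ 0.38609444, -0.92245537, -0.00267784],
       [-0.87919705, -0.36886412,  0.30158217],
       [-0.27918385, -0.11408485, -0.95343643]]), 't': array([-0.64888061, -0.04064219,  0.3788764 ])}
```

```bash
cat >> h.py <<'E'
from scipy.spatial.transform import Rotation as Ro
O=np.array([.620,.0955]); YC=.0145
def cab(x,y,z):
    c,s=np.cos(YC),np.sin(YC); return np.array([O[0]+c*x-s*y,O[1]+s*x+c*y,z])
def rot(yaw,tilt=0):
    "tool down, tool x at yaw; tilt>0 (deg) swings the tool z forward towards tool x heading"
    return Ro.from_euler('z',yaw)*Ro.from_euler('y',-tilt,degrees=True)*Ro.from_matrix(np.diag([1.,-1,-1]))
def plan(wps,p=None,R=None,vmax=.85,wmax=.95):
    "wps: (pos, Rotation, hand[, rows]); print rows in move units, five to a line"
    s=ctrl.sense(); p=s['eef_pos'] if p is None else p; R=Ro.from_matrix(s['eef_rot']) if R is None else R
    out=[]
    for w in wps:
        tp,tR,h=w[:3]; rv=(R.inv()*tR).as_rotvec(degrees=True)
        n=max(int(np.ceil(max(np.linalg.norm(tp-p)/.06/vmax,np.linalg.norm(rv)/8/wmax))),1)
        if len(w)>3:n=max(n,w[3])
        p0=p; R0=R
        for i in range(1,n+1):
            q=p0+(tp-p0)*i/n; Q=R0*Ro.from_rotvec(rv*i/n,degrees=True)
            d=R.inv().apply(q-p)/.06; e=(R.inv()*Q).as_rotvec(degrees=True)/8
            r=np.round(np.r_[d,e],2); out.append(list(r)+[h])
            p=p+R.apply(r[:3]*.06); R=R*Ro.from_rotvec(r[3:]*8,degrees=True)
    for i in range(0,len(out),5): print(", ".join("%g"%(x+0) for r in out[i:i+5] for x in r))
def st():
    s=ctrl.sense(); R=s['eef_rot']; print("t",round(s['clock'],2),"p",s['eef_pos'].round(4),"z",R[:,2].round(3),"yaw",np.arctan2(R[1,0],R[0,0]).round(4),"F",s['contact_force'].round(1),"w",round(s['width'],3),"gf",round(s['gripper_force'],1),"q",s['qpos'].round(0)); return s
E
python3 - <<'E'
from h import *
k=cab(-.041,-.0755,.265); print(k)
R0=rot(YC)
plan([(np.array([.40,-.25,.40]),rot(.15),1),(np.array([k[0],k[1],.36]),R0,.45)])
E
```

```text
[0.58009902 0.01941346 0.265     ]
0.5, -0.49, -0.28, 0, 0, 0.2, 1, 0.49, -0.5, -0.28, 0, 0, 0.19, 1, 0.48, -0.52, -0.28, 0, 0, 0.2, 1, 0.46, -0.53, -0.29, -0.01, 0, 0.2, 1, 0.45, -0.54, -0.28, 0, 0, 0.19, 1
0.43, -0.56, -0.28, 0, 0, 0.2, 1, 0.42, -0.56, -0.28, 0, 0, 0.19, 1, 0.4, -0.58, -0.29, 0, 0, 0.2, 1, 0.39, -0.59, -0.28, 0, 0, 0.2, 1, 0.52, -0.57, 0.1, 0, 0, 0.14, 0.45
0.51, -0.58, 0.09, 0, 0, 0.14, 0.45, 0.49, -0.59, 0.1, 0, 0, 0.13, 0.45, 0.49, -0.6, 0.09, 0, 0, 0.14, 0.45, 0.47, -0.61, 0.1, 0, 0, 0.14, 0.45, 0.47, -0.61, 0.09, 0, 0, 0.14, 0.45
0.45, -0.63, 0.1, 0, 0, 0.14, 0.45
```

Emit:
{"fn": "jog_arm", "kwargs": {
  "series": [0.5, -0.49, -0.28, 0, 0, 0.2, 1, 0.49, -0.5, -0.28, 0, 0, 0.19, 1, 0.48, -0.52, -0.28, 0, 0, 0.2, 1, 0.46, -0.53, -0.29, -0.01, 0, 0.2, 1, 0.45, -0.54, -0.28, 0, 0, 0.19, 1],
  "grip_force": 60
}}

```text
clock: 0.72
eef_pos: [0.3343, -0.4041, 0.3331]
eef_rot: [[0.967, 0.256, 0.0], [0.256, -0.967, -0.001], [-0.0, 0.001, -1.0]]
contact_force: [0.4, -0.1, 0.7]
width: 1.001
gripper_force: 0.0
```

Emit:
{"fn": "jog_arm", "kwargs": {
  "series": [0.43, -0.56, -0.28, 0, 0, 0.2, 1, 0.42, -0.56, -0.28, 0, 0, 0.19, 1, 0.4, -0.58, -0.29, 0, 0, 0.2, 1, 0.39, -0.59, -0.28, 0, 0, 0.2, 1]
}}

```text
clock: 1.23
eef_pos: [0.4004, -0.2486, 0.4009]
eef_rot: [[0.989, 0.148, 0.0], [0.148, -0.989, -0.001], [-0.0, 0.001, -1.0]]
contact_force: [1.0, 0.5, -0.5]
width: 1.004
gripper_force: 0.0
```

Run:
```python
from h import *
st(); m=optics.camera_model("wrist"); f=optics.grab_frame("wrist")
cv2.imwrite("pics/w1.png",f[:,:,::-1]); np.savez("w1.npz",**m)
print(-m["R"].T@m["t"], [proj(m,X).round() for X in ((.44,-.181,.21),(.573,-.16,.052),(.5476,-.3866,.01))])
```

```text
t 1.23 p [ 0.4004 -0.2486  0.4009] z [ 0.    -0.001 -1.   ] yaw 0.1487 F [ 1.   0.5 -0.5] w 1.004 gf 0.0 q [ 28.  12.   1. 101.  -0.  67. -53.]
[ 0.47495284 -0.2378925   0.52512302] [array([265., 133.]), array([280.,  28.]), array([420.,  75.])]
```

View pics/w1.png

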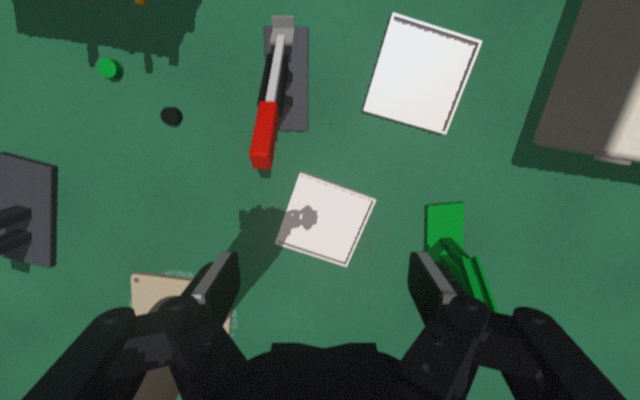

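Emit:
{"fn": "jog_arm", "kwargs": {
  "series": [0.52, -0.57, 0.1, 0, 0, 0.14, 0.45, 0.51, -0.58, 0.09, 0, 0, 0.14, 0.45, 0.49, -0.59, 0.1, 0, 0, 0.13, 0.45, 0.49, -0.6, 0.09, 0, 0, 0.14, 0.45, 0.47, -0.61, 0.1, 0, 0, 0.14, 0.45]
}}

```text
clock: 1.9
eef_pos: [0.529, -0.0565, 0.371]
eef_rot: [[0.999, 0.053, -0.0], [0.053, -0.999, -0.001], [-0.0, 0.001, -1.0]]
contact_force: [2.1, -0.7, -0.2]
width: 0.449
gripper_force: 0.0
```

Run:
```python
from h import *
st(); k=cab(-.041,-.0755,.265);R0=rot(YC)
plan([(np.array([k[0],k[1],.36]),R0,.45),(np.array([k[0],k[1],.30]),R0,.45),(np.array([k[0],k[1],.267]),R0,.45,2)])
```

```text
t 1.9 p [ 0.529  -0.0565  0.371 ] z [-0.    -0.001 -1.   ] yaw 0.0526 F [ 2.1 -0.7 -0.2] w 0.449 gf 0.0 q [  6.  19.  -5.  95.   2.  65. -86.]
0.46, -0.61, 0.09, 0.01, 0, 0.14, 0.45, 0.44, -0.62, 0.09, 0, 0, 0.13, 0.45, 0, 0, 0.5, 0, 0, 0, 0.45, 0, 0, 0.5, 0, 0, 0, 0.45, 0, 0, 0.28, 0, 0, 0, 0.45
0, 0, 0.27, 0, 0, 0, 0.45
```

The wrist view shows the picker in its rest, with the handle centred near (264,134) and the hook plate at (283,22). The tray's corners are at (393,13), (481,41), (446,133) and (363,110). The predicted pixels agree with these within a few pixels.

Emit:
{"fn": "jog_arm", "kwargs": {
  "series": [0.46, -0.61, 0.09, 0.01, 0, 0.14, 0.45, 0.44, -0.62, 0.09, 0, 0, 0.13, 0.45, 0, 0, 0.1, 0, 0, 0, 0.45]
}}

```text
clock: 2.28
eef_pos: [0.5802, 0.0229, 0.3534]
eef_rot: [[1.0, 0.022, -0.0], [0.022, -1.0, 0.003], [-0.0, -0.003, -1.0]]
contact_force: [0.1, -0.1, -0.0]
width: 0.449
gripper_force: 0.0
```

Run:
```python
from h import *
st(); m=optics.camera_model("wrist"); f=optics.grab_frame("wrist")[:,:,::-1].copy()
cv2.imwrite("pics/w2.png",f); np.savez("w2.npz",**m)
hsv=cv2.cvtColor(f,cv2.COLOR_BGR2HSV)
def cc(hsv,lo,hi,mn=30):
    k,l,s,c=cv2.connectedComponentsWithStats(cv2.inRange(hsv,lo,hi)); return [(c[i].round(1),s[i]) for i in range(1,k) if s[i,4]>mn]
print(cc(hsv,(15,120,80),(32,255,255)))
for X in (cab(-.039,-.076,.265),cab(-.010,-.076,.265),cab(-.052,-.076,.265),cab(-.045,.014,.285)): print(proj(m,X).round(1))
w={k:v for k,v in np.load("w1.npz").items()}; g=cv2.imread("pics/w1.png"); hs=cv2.cvtColor(g,cv2.COLOR_BGR2HSV)
for c,s in cc(hs,(0,170,100),(8,255,255)): print("red",c,s,onz(w,*c,.214))
hk=onz(w,283,22,.053); c=onz(w,264,134,.214); print("hook",hk)
k,l,s_,_=cv2.connectedComponentsWithStats(cv2.inRange(hs,(0,170,100),(8,255,255)))
i=1+np.argmax(s_[1:,4]); print(cv2.minAreaRect(np.argwhere(l==i)[:,::-1].astype(np.float32)))
print("foot R edge",onz(w,308,27,.012),onz(w,307,130,.012))
print("tray",sum(onz(w,*q,.014) for q in((393,13),(481,41),(446,133),(363,110)))/4)
```

```text
t 2.27 p [0.5802 0.0229 0.3534] z [-0.     0.003 -1.   ] yaw 0.0221 F [ 0.1 -0.1 -0. ] w 0.449 gf 0.0 q [ -1.  25.  -6.  90.   2.  66. -96.]
[(array([327.2, 207.3]), array([320, 188,  16,  39, 552], dtype=int32))]
[328.1 206.8]
[328.6 170. ]
[327.9 222.4]
[202.6 222.9]
red [263. 135.] [ 249  101   28   68 1295] [ 0.4379725  -0.17931063  0.214     ]
hook [ 0.58112163 -0.16371011  0.053     ]
((262.2333068847656, 134.48928833007812), (22.371957778930664, 67.32893371582031), 6.115503787994385)
foot R edge [ 0.5892818 -0.1965753  0.012    ] [ 0.43359675 -0.21554062  0.012     ]
tray [ 0.54527399 -0.38739037  0.014     ]
```

View pics/w2.png

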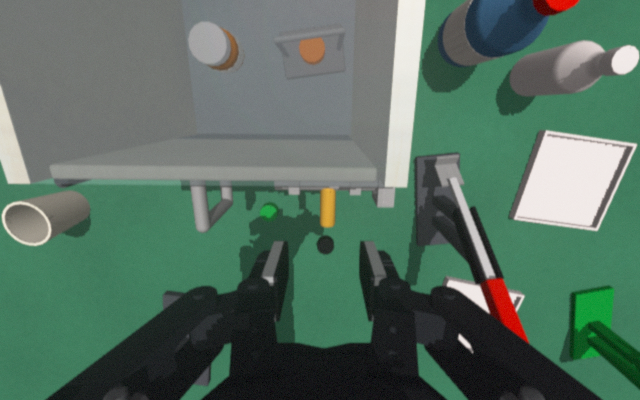

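The wrist view over the bolt shows the brass knob at (327,207), where (328,207) was predicted, and the pull's outer bar at (203,228). The carrier is at (312,52) and the jar at (213,45). The cabinet pose is confirmed to about 1 mm.

Run:
```python
from h import *
k=cab(-.041,-.0755,.265);R0=rot(YC)
plan([(np.array([k[0],k[1],.30]),R0,.45),(np.array([k[0],k[1],.266]),R0,.45,2),(np.array([k[0],k[1],.266]),R0,0,3)])
```

```text
0.01, 0.01, 0.44, 0, 0.01, 0.02, 0.45, 0.01, 0, 0.44, 0, 0.01, 0.01, 0.45, 0, 0, 0.28, 0, 0, 0, 0.45, 0, 0, 0.28, 0, 0, 0, 0.45, 0, 0, 0, 0, 0, 0, 0
0, 0, 0, 0, 0, 0, 0, 0, 0, 0, 0, 0, 0, 0
```

Emit:
{"fn": "jog_arm", "kwargs": {
  "series": [0.01, 0.01, 0.44, 0, 0.01, 0.02, 0.45, 0.01, 0, 0.44, 0, 0.01, 0.01, 0.45, 0, 0, 0.28, 0, 0, 0, 0.45, 0, 0, 0.28, 0, 0, 0, 0.45, 0, 0, 0, 0, 0, 0, 0.2]
}}

```text
clock: 2.95
eef_pos: [0.5792, 0.0161, 0.2672]
eef_rot: [[1.0, 0.01, -0.0], [0.01, -1.0, -0.001], [-0.0, 0.001, -1.0]]
contact_force: [-0.4, 1.1, -0.4]
width: 0.25
gripper_force: 0.0
```

Emit:
{"fn": "jog_arm", "kwargs": {
  "series": [0, 0, 0, 0, 0, 0, 0, 0, 0, 0, 0, 0, 0, 0, 0, 0, 0, 0, 0, 0, 0],
  "grip_force": 40
}}

```text
clock: 3.32
eef_pos: [0.5794, 0.0201, 0.2678]
eef_rot: [[1.0, 0.013, 0.001], [0.013, -1.0, 0.003], [0.001, -0.003, -1.0]]
contact_force: [-0.3, 6.5, -6.4]
width: 0.12
gripper_force: 39.0
```

Emit:
{"fn": "jog_arm", "kwargs": {
  "series": [0, -0.17, 0, 0, 0, 0, 0, 0, -0.17, 0, 0, 0, 0, 0, 0, -0.17, 0, 0, 0, 0, 0]
}}

```text
clock: 3.7
eef_pos: [0.5791, 0.0485, 0.2679]
eef_rot: [[1.0, 0.011, 0.0], [0.011, -1.0, -0.001], [0.0, 0.001, -1.0]]
contact_force: [-2.8, -1.9, -5.4]
width: 0.12
gripper_force: 39.2
```

Run:
```python
from h import *
s=st(); p=s['eef_pos']; u=cab(-.045,.014,.262); pi=np.pi
plan([(p,rot(YC),.45,2),(p+[0,0,.09],rot(YC),.45),(np.array([u[0],u[1],.358]),rot(YC+pi/2),.45),(np.array([u[0],u[1],.358]),rot(YC+pi),.45),(u,rot(YC+pi),.45,4)])
```

```text
t 3.7 p [0.5791 0.0485 0.2679] z [ 0.    -0.001 -1.   ] yaw 0.011 F [-2.8 -1.9 -5.4] w 0.12 gf 39.2 q [  -4.   29.   -5.   97.    3.   54. -100.]
0, 0, 0, 0, 0, -0.01, 0.45, 0, 0, 0, 0.01, 0, -0.02, 0.45, 0, 0, -0.75, 0, 0, 0, 0.45, 0, 0, -0.75, 0, 0, 0, 0.45, 0, -0.08, 0, 0, 0, -0.94, 0.45
0, -0.09, 0, 0, 0, -0.93, 0.45, 0.02, -0.08, 0, 0, 0, -0.94, 0.45, 0.03, -0.08, 0, 0, 0, -0.94, 0.45, 0.04, -0.08, 0, 0, 0, -0.94, 0.45, 0.04, -0.07, 0, 0, 0, -0.93, 0.45
0.06, -0.06, 0, 0, 0, -0.94, 0.45, 0.06, -0.05, 0, 0, 0, -0.94, 0.45, 0.07, -0.05, 0, 0, 0, -0.93, 0.45, 0.08, -0.04, 0, 0, 0, -0.94, 0.45, 0.08, -0.02, 0, 0, 0, -0.94, 0.45
0.08, -0.02, 0, 0, 0, -0.94, 0.45, 0, 0, 0, 0, 0, -0.94, 0.45, 0, 0, 0, 0, 0, -0.93, 0.45, 0, 0, 0, 0, 0, -0.94, 0.45, 0, 0, 0, 0, 0, -0.94, 0.45
0, 0, 0, 0, 0, -0.94, 0.45, 0, 0, 0, 0, 0, -0.93, 0.45, 0, 0, 0, 0, 0, -0.94, 0.45, 0, 0, 0, 0, 0, -0.94, 0.45, 0, 0, 0, 0, 0, -0.93, 0.45
0, 0, 0, 0, 0, -0.94, 0.45, 0, 0, 0, 0, 0, -0.94, 0.45, 0, 0, 0, 0, 0, -0.94, 0.45, 0, 0, 0.4, 0, 0, 0, 0.45, 0, 0, 0.4, 0, 0, 0, 0.45
0, 0, 0.4, 0, 0, 0, 0.45, 0, 0, 0.4, 0, 0, 0, 0.45
```

Emit:
{"fn": "jog_arm", "kwargs": {
  "series": [0, 0, 0, 0, 0, 0, 0.45, 0, 0, 0, 0.01, 0, -0.03, 0.45, 0, 0, -0.75, 0, 0, 0, 0.45, 0, 0, -0.75, 0, 0, 0, 0.45, 0, -0.08, 0, 0, 0, -0.94, 0.45]
}}

```text
clock: 4.32
eef_pos: [0.583, 0.0531, 0.3634]
eef_rot: [[0.989, 0.148, 0.014], [0.148, -0.989, 0.003], [0.015, -0.0, -1.0]]
contact_force: [-0.0, -0.4, -0.5]
width: 0.451
gripper_force: 0.0
```

Emit:
{"fn": "jog_arm", "kwargs": {
  "series": [0, -0.09, 0, 0, 0, -0.93, 0.45, 0.02, -0.08, 0, 0, 0, -0.94, 0.45, 0.03, -0.08, 0, 0, 0, -0.94, 0.45, 0.04, -0.08, 0, 0, 0, -0.94, 0.45, 0.04, -0.07, 0, 0, 0, -0.93, 0.45]
}}

```text
clock: 4.95
eef_pos: [0.5786, 0.0789, 0.3593]
eef_rot: [[0.694, 0.72, 0.006], [0.72, -0.694, 0.002], [0.006, 0.003, -1.0]]
contact_force: [-0.3, -1.0, -0.1]
width: 0.451
gripper_force: 0.0
```

Emit:
{"fn": "jog_arm", "kwargs": {
  "series": [0.06, -0.06, 0, 0, 0, -0.94, 0.45, 0.06, -0.05, 0, 0, 0, -0.94, 0.45, 0.07, -0.05, 0, 0, 0, -0.93, 0.45, 0.08, -0.04, 0, 0, 0, -0.94, 0.45, 0.08, -0.02, 0, 0, 0, -0.94, 0.45]
}}

```text
clock: 5.58
eef_pos: [0.5772, 0.1041, 0.3594]
eef_rot: [[0.112, 0.994, 0.006], [0.994, -0.112, 0.002], [0.003, 0.006, -1.0]]
contact_force: [-0.2, -0.6, -1.2]
width: 0.452
gripper_force: 0.0
```

Emit:
{"fn": "jog_arm", "kwargs": {
  "series": [0.08, -0.02, 0, 0, 0, -0.94, 0.45, 0, 0, 0, 0, 0, -0.94, 0.45, 0, 0, 0, 0, 0, -0.93, 0.45, 0, 0, 0, 0, 0, -0.94, 0.45, 0, 0, 0, 0, 0, -0.94, 0.45]
}}

```text
clock: 6.2
eef_pos: [0.5765, 0.1087, 0.3593]
eef_rot: [[-0.516, 0.856, 0.006], [0.856, 0.516, 0.002], [-0.001, 0.006, -1.0]]
contact_force: [-0.3, 0.1, -0.4]
width: 0.451
gripper_force: 0.0
```

Emit:
{"fn": "jog_arm", "kwargs": {
  "series": [0, 0, 0, 0, 0, -0.94, 0.45, 0, 0, 0, 0, 0, -0.93, 0.45, 0, 0, 0, 0, 0, -0.94, 0.45, 0, 0, 0, 0, 0, -0.94, 0.45, 0, 0, 0, 0, 0, -0.93, 0.45]
}}

```text
clock: 6.82
eef_pos: [0.5766, 0.1087, 0.3593]
eef_rot: [[-0.93, 0.366, 0.006], [0.366, 0.93, 0.002], [-0.005, 0.004, -1.0]]
contact_force: [0.1, 0.2, -1.1]
width: 0.45
gripper_force: 0.0
```

Emit:
{"fn": "jog_arm", "kwargs": {
  "series": [0, 0, 0, 0, 0, -0.94, 0.45, 0, 0, 0, 0, 0, -0.94, 0.45, 0, 0, 0, 0, 0, -0.94, 0.45, 0, 0, 0, 0, 0, 0, 0.45]
}}

```text
clock: 7.32
eef_pos: [0.5764, 0.1086, 0.3589]
eef_rot: [[-1.0, -0.013, 0.005], [-0.013, 1.0, 0.003], [-0.005, 0.002, -1.0]]
contact_force: [-0.3, -0.0, 0.4]
width: 0.452
gripper_force: 0.0
```

Run:
```python
from h import *
s=st(); u=cab(-.045,.014,.262); pi=np.pi; print(u)
plan([(np.array([u[0],u[1],.34]),rot(YC+pi),.45),(u,rot(YC+pi),.45,3)])
f=optics.grab_frame("top")[:,:,::-1]
hs=cv2.cvtColor(f.copy(),cv2.COLOR_BGR2HSV);k,l,s_,c=cv2.connectedComponentsWithStats(cv2.inRange(hs,(15,140,130),(30,255,255)))
T=optics.camera_model("top")
for i in range(1,k):
    if s_[i,4]>8: print(c[i],s_[i],onz(T,*c[i],.265))
```

```text
t 7.33 p [0.5764 0.1086 0.3589] z [ 0.005  0.003 -1.   ] yaw -3.1286 F [-0.3 -0.   0.4] w 0.452 gf 0.0 q [ 17.  32. -51.  88.  25.  72.  54.]
[0.57480174 0.10884605 0.262     ]
0.03, 0, 0.32, 0.02, 0.03, -0.01, 0.45, 0, 0, 0.43, 0, 0, 0, 0.45, 0, 0, 0.43, 0, 0, 0, 0.45, 0, 0, 0.44, 0, 0, 0, 0.45
```

Emit:
{"fn": "jog_arm", "kwargs": {
  "series": [0.03, 0, 0.32, 0.02, 0.03, -0.01, 0.45, 0, 0, 0.43, 0, 0, 0, 0.45, 0, 0, 0.43, 0, 0, 0, 0.45, 0, 0, 0.44, 0, 0, 0, 0.45, 0, 0, 0, 0, 0, 0, 0]
}}

```text
clock: 8.0
eef_pos: [0.5721, 0.1079, 0.2584]
eef_rot: [[-1.0, -0.017, -0.006], [-0.016, 1.0, -0.003], [0.006, -0.003, -1.0]]
contact_force: [-0.2, -0.1, 0.5]
width: 0.249
gripper_force: 0.0
```

Emit:
{"fn": "jog_arm", "kwargs": {
  "series": [0, 0, 0, 0, 0, 0, 0, 0, 0, 0, 0, 0, 0, 0, 0, 0, 0, 0, 0, 0, 0],
  "grip_force": 40
}}

```text
clock: 8.38
eef_pos: [0.5732, 0.1102, 0.2608]
eef_rot: [[-1.0, -0.018, -0.002], [-0.018, 1.0, 0.001], [0.002, 0.001, -1.0]]
contact_force: [0.5, 5.9, -11.8]
width: 0.106
gripper_force: 38.8
```

Run:
```python
from h import *
s=st(); pi=np.pi; w=[]
def pull(a,z=.262): return cab(-.010-.035*np.cos(a)-.095*np.sin(a), .109+.035*np.sin(a)-.095*np.cos(a), z)
for a in np.radians(np.arange(7,120,7)): w.append((pull(a,s['eef_pos'][2]),rot(YC+pi-a),0))
plan(w)
```

```text
t 8.38 p [0.5732 0.1102 0.2608] z [-0.002  0.001 -1.   ] yaw -3.1235 F [  0.5   5.9 -11.8] w 0.106 gf 38.8 q [ 15.  37. -48.  96.  30.  61.  49.]
0.16, 0.06, 0, 0.01, -0.01, 0.9, 0, 0.19, 0.08, 0, -0.01, 0, 0.88, 0, 0.19, 0.09, 0, 0, 0, 0.87, 0, 0.19, 0.08, 0, 0, 0, 0.88, 0, 0.19, 0.08, 0, 0, 0, 0.87, 0
0.19, 0.09, 0, 0, 0, 0.88, 0, 0.18, 0.08, 0, 0, -0.01, 0.87, 0, 0.19, 0.08, 0, 0, 0, 0.88, 0, 0.19, 0.08, 0, 0, 0, 0.87, 0, 0.19, 0.09, 0, 0, 0, 0.88, 0
0.19, 0.08, 0, 0, 0, 0.87, 0, 0.19, 0.08, 0, 0, 0, 0.88, 0, 0.19, 0.09, 0, 0, 0, 0.87, 0, 0.18, 0.08, 0, 0.01, 0, 0.88, 0, 0.19, 0.08, 0, 0, 0, 0.87, 0
0.19, 0.08, 0, 0, 0, 0.88, 0, 0.19, 0.09, 0, 0, 0, 0.87, 0
```

Emit:
{"fn": "jog_arm", "kwargs": {
  "series": [0.16, 0.06, 0, 0, 0, 0.9, 0, 0.19, 0.08, 0, 0, 0, 0.88, 0, 0.19, 0.09, 0, 0, 0, 0.87, 0, 0.19, 0.08, 0, 0, 0, 0.88, 0, 0.19, 0.08, 0, 0, 0, 0.87, 0]
}}

```text
clock: 9.0
eef_pos: [0.5268, 0.1444, 0.2607]
eef_rot: [[-0.825, 0.565, 0.0], [0.565, 0.825, -0.001], [-0.001, -0.0, -1.0]]
contact_force: [4.7, 3.6, -14.9]
width: 0.101
gripper_force: 39.0
```

Run:
```python
from h import *
s=st(); pi=np.pi; w=[]
def pull(a,z=.262): return cab(-.010-.035*np.cos(a)-.095*np.sin(a), .109+.035*np.sin(a)-.095*np.cos(a), z)
a=np.radians(35); print(pull(a), YC+pi-a)
```

```text
t 9.0 p [0.5268 0.1444 0.2607] z [ 0.    -0.001 -1.   ] yaw 2.5409 F [  4.7   3.6 -14.9] w 0.101 gf 39.0 q [  7.  31. -39. 102.  23.  55.  14.]
[0.52610653 0.14539957 0.262     ] 2.5452274153917775
```

Tracking well, so I'll continue the arc.

Emit:
{"fn": "jog_arm", "kwargs": {
  "series": [0.19, 0.09, 0, 0, 0, 0.88, 0, 0.18, 0.08, 0, 0, 0, 0.87, 0, 0.19, 0.08, 0, 0, 0, 0.88, 0, 0.19, 0.08, 0, 0, 0, 0.87, 0, 0.19, 0.09, 0, 0, 0, 0.88, 0]
}}

```text
clock: 9.62
eef_pos: [0.5064, 0.2015, 0.2607]
eef_rot: [[-0.351, 0.936, -0.004], [0.936, 0.351, -0.004], [-0.002, -0.005, -1.0]]
contact_force: [-2.5, -1.0, -8.0]
width: 0.101
gripper_force: 39.9
```

Emit:
{"fn": "jog_arm", "kwargs": {
  "series": [0.19, 0.08, 0, 0, 0, 0.87, 0, 0.19, 0.08, 0, 0, 0, 0.88, 0, 0.19, 0.09, 0, 0, 0, 0.87, 0, 0.18, 0.08, 0, 0, 0, 0.88, 0, 0.19, 0.08, 0, 0, 0, 0.87, 0]
}}

```text
clock: 10.25
eef_pos: [0.5229, 0.2613, 0.2607]
eef_rot: [[0.247, 0.969, -0.006], [0.969, -0.247, -0.001], [-0.003, -0.005, -1.0]]
contact_force: [-4.5, 0.9, -7.3]
width: 0.102
gripper_force: 40.0
```

Emit:
{"fn": "jog_arm", "kwargs": {
  "series": [0.19, 0.08, 0, 0, 0, 0.88, 0, 0.19, 0.09, 0, 0, 0, 0.87, 0, 0, 0, 0, 0, 0, 0, 0.3, 0, 0, 0, 0, 0, 0, 0.45, 0, 0, 0, 0, 0, 0, 0.45]
}}

```text
clock: 10.88
eef_pos: [0.5427, 0.2777, 0.2618]
eef_rot: [[0.473, 0.881, 0.001], [0.881, -0.473, -0.001], [-0.001, 0.001, -1.0]]
contact_force: [-0.5, -0.0, 0.3]
width: 0.449
gripper_force: 0.0
```

Run:
```python
from h import *
s=st(); pi=np.pi
def pull(a,z=.262): return cab(-.010-.035*np.cos(a)-.095*np.sin(a), .109+.035*np.sin(a)-.095*np.cos(a), z)
a=np.radians(119); print(pull(a), YC+pi-a)
p=s['eef_pos'];R=Ro.from_matrix(s['eef_rot'])
# picker handle
plan([(p+[0,0,.10],R,.45),(np.array([.36,.02,.42]),rot(.6),.6),(np.array([.40,-.25,.40]),rot(.15),.6)])
```

```text
t 10.88 p [0.5427 0.2777 0.2618] z [ 0.001 -0.001 -1.   ] yaw 1.078 F [-0.5 -0.   0.3] w 0.449 gf 0.0 q [-20.  32. -16.  92.  10.  56. -67.]
[0.54119537 0.28004538 0.262     ] 1.079150843716541
0, 0, -0.83, 0, 0, 0, 0.45, 0, 0, -0.84, 0, 0, 0, 0.45, -0.75, -0.09, -0.14, 0, 0, 0.49, 0.6, -0.75, -0.04, -0.13, 0, 0, 0.49, 0.6, -0.75, 0.01, -0.14, 0, 0, 0.49, 0.6
-0.75, 0.06, -0.14, 0.01, 0, 0.49, 0.6, -0.75, 0.11, -0.14, 0, 0, 0.49, 0.6, -0.73, 0.16, -0.13, 0, 0, 0.48, 0.6, -0.72, 0.22, -0.14, 0, 0, 0.49, 0.6, -0.33, 0.68, 0.06, 0, 0, 0.54, 0.6
-0.28, 0.7, 0.05, 0, 0, 0.54, 0.6, -0.23, 0.73, 0.06, 0, 0, 0.53, 0.6, -0.17, 0.74, 0.05, 0, 0, 0.54, 0.6, -0.12, 0.74, 0.06, 0, 0, 0.54, 0.6, -0.06, 0.76, 0.05, 0, 0, 0.54, 0.6
```

Emit:
{"fn": "jog_arm", "kwargs": {
  "series": [0, 0, -0.83, 0, 0, 0, 0.45, 0, 0, -0.84, 0, 0, 0, 0.45, -0.75, -0.09, -0.14, 0, 0, 0.49, 0.6, -0.75, -0.04, -0.13, 0, 0, 0.49, 0.6, -0.75, 0.01, -0.14, 0, 0, 0.49, 0.6]
}}

```text
clock: 11.5
eef_pos: [0.4634, 0.1663, 0.3867]
eef_rot: [[0.644, 0.765, 0.0], [0.765, -0.644, -0.002], [-0.001, 0.001, -1.0]]
contact_force: [1.0, -0.9, 0.6]
width: 0.597
gripper_force: 0.0
```

Emit:
{"fn": "jog_arm", "kwargs": {
  "series": [-0.75, 0.06, -0.14, 0.01, 0, 0.49, 0.6, -0.75, 0.11, -0.14, 0, 0, 0.49, 0.6, -0.73, 0.16, -0.13, 0, 0, 0.48, 0.6, -0.72, 0.22, -0.14, 0, 0, 0.49, 0.6, -0.33, 0.68, 0.06, 0, 0, 0.54, 0.6]
}}

```text
clock: 12.12
eef_pos: [0.3652, -0.0253, 0.4172]
eef_rot: [[0.866, 0.501, 0.002], [0.501, -0.866, -0.001], [0.001, 0.001, -1.0]]
contact_force: [1.4, 0.1, 0.5]
width: 0.604
gripper_force: 0.0
```

Emit:
{"fn": "jog_arm", "kwargs": {
  "series": [-0.28, 0.7, 0.05, 0, 0, 0.54, 0.6, -0.23, 0.73, 0.06, 0, 0, 0.53, 0.6, -0.17, 0.74, 0.05, 0, 0, 0.54, 0.6, -0.12, 0.74, 0.06, 0, 0, 0.54, 0.6]
}}

```text
clock: 12.62
eef_pos: [0.3926, -0.2058, 0.403]
eef_rot: [[0.975, 0.221, -0.001], [0.221, -0.975, -0.001], [-0.001, 0.001, -1.0]]
contact_force: [0.4, 0.2, 0.7]
width: 0.603
gripper_force: 0.0
```

Run:
```python
from h import *
st()
plan([(np.array([.425,-.1795,.34]),rot(.115),.6,3)])
```

```text
t 12.62 p [ 0.3926 -0.2058  0.403 ] z [-0.001 -0.001 -1.   ] yaw 0.2227 F [0.4 0.2 0.7] w 0.603 gf 0.0 q [ 17.   9.   9. 104.  -2.  67. -51.]
0.21, -0.1, 0.35, 0, 0, 0.26, 0.6, 0.2, -0.11, 0.35, 0, 0, 0.25, 0.6, 0.2, -0.12, 0.35, 0.01, 0.01, 0.26, 0.6
```

Emit:
{"fn": "jog_arm", "kwargs": {
  "series": [0.21, -0.1, 0.35, 0, 0, 0.26, 0.6, 0.2, -0.11, 0.35, 0, 0, 0.25, 0.6, 0.2, -0.12, 0.35, 0.01, 0.01, 0.26, 0.6, 0, 0, 0, 0, 0, 0, 0.6]
}}

```text
clock: 13.12
eef_pos: [0.4244, -0.1771, 0.3386]
eef_rot: [[0.993, 0.119, -0.003], [0.119, -0.993, 0.002], [-0.003, -0.002, -1.0]]
contact_force: [-0.5, 0.7, 0.6]
width: 0.604
gripper_force: 0.0
```

Run:
```python
from h import *
st(); m=optics.camera_model("wrist"); f=optics.grab_frame("wrist")[:,:,::-1].copy(); np.savez("w3.npz",**m)
def pk(s,n=0,y=0,P=(.438,-.1795,.21),yaw=.115):
    c,sn=np.cos(np.radians(50)),np.sin(np.radians(50)); L=np.array([s*c+n*sn,y,-s*sn+n*c]); return np.array(P)+Ro.from_euler('z',yaw).apply(L)
R={}
cv2.imwrite("pics/w3raw.png",f)
for q in ((-40,12,10),(-40,12,-10),(40,12,10),(40,12,-10),(224,15,16),(224,15,-16),(190,5,0),(60,5,0)):
    u=proj(m,pk(q[0]/1e3,q[1]/1e3,q[2]/1e3)); print(q,u.round(1)); cv2.circle(f,tuple(int(round(x)) for x in u),2,(255,255,0),-1)
cv2.imwrite("pics/w3.png",f)
hs=cv2.cvtColor(cv2.imread("pics/w3raw.png"),cv2.COLOR_BGR2HSV)
k,l,s_,c=cv2.connectedComponentsWithStats(cv2.inRange(hs,(0,170,90),(8,255,255))); i=1+np.argmax(s_[1:,4]); print(c[i],s_[i])
```

```text
t 13.12 p [ 0.4244 -0.1771  0.3386] z [-0.003  0.002 -1.   ] yaw 0.1196 F [-0.5  0.7  0.6] w 0.604 gf 0.0 q [ 13.  14.   8. 108.  -2.  57. -61.]
(-40, 12, 10) [315.4 211.7]
(-40, 12, -10) [340.9 211.8]
(40, 12, 10) [317.1 137.2]
(40, 12, -10) [338.6 137.3]
(224, 15, 16) [314.8  28.8]
(224, 15, -16) [340.1  28.9]
(190, 5, 0) [327.4  51.9]
(60, 5, 0) [327.7 127.5]
[328.88364435 179.72777168] [ 318  137   23   85 1822]
```

View pics/w3.png

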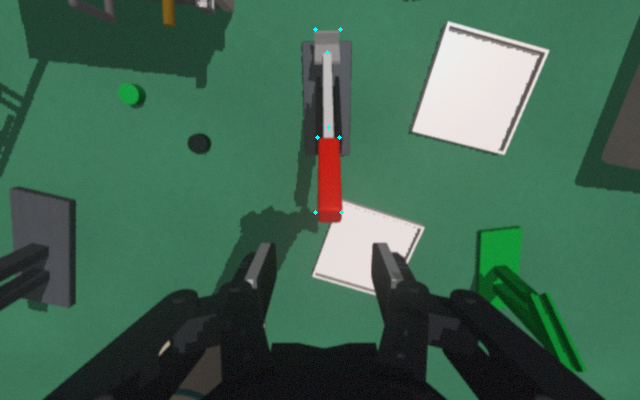

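The wrist view shows the predicted picker corners landing on the hook at (327,29–52) and the handle at (329,180) within about 2 px. The estimate is good, with the handle roughly 1 mm further towards -y.

Run:
```python
from h import *
st(); P=np.array([.438,-.1807,.212])
plan([(P+[0,0,.05],rot(.125),.6,3),(P,rot(.125),.6,3)])
```

```text
t 13.18 p [ 0.4245 -0.1779  0.3396] z [-0.002  0.001 -1.   ] yaw 0.1188 F [0.1 0.1 1.3] w 0.6 gf 0.0 q [ 13.  14.   8. 108.  -2.  57. -61.]
0.07, 0.02, 0.43, 0, 0, -0.01, 0.6, 0.08, 0.03, 0.43, -0.01, 0.01, -0.02, 0.6, 0.07, 0.02, 0.43, 0, 0, -0.01, 0.6, 0, 0, 0.28, 0, 0, 0, 0.6, 0, 0, 0.28, 0, 0, 0, 0.6
0, 0, 0.28, 0, 0, 0, 0.6
```

Emit:
{"fn": "jog_arm", "kwargs": {
  "series": [0.07, 0.02, 0.43, 0, 0, -0.01, 0.6, 0.08, 0.03, 0.43, -0.01, 0.01, -0.02, 0.6, 0.07, 0.02, 0.43, 0, 0, -0.01, 0.6, 0, 0, 0.28, 0, 0, 0, 0.6, 0, 0, 0.28, 0, 0, 0, 0.6]
}}

```text
clock: 13.8
eef_pos: [0.4389, -0.1814, 0.2292]
eef_rot: [[0.992, 0.123, 0.003], [0.123, -0.992, -0.001], [0.003, 0.002, -1.0]]
contact_force: [0.3, -1.0, 0.8]
width: 0.602
gripper_force: 0.0
```

Emit:
{"fn": "jog_arm", "kwargs": {
  "series": [0, 0, 0.28, 0, 0, 0, 0.6, 0, 0, 0, 0, 0, 0, 0.5, 0, 0, 0, 0, 0, 0, 0.4]
}}

```text
clock: 14.18
eef_pos: [0.4391, -0.181, 0.2128]
eef_rot: [[0.992, 0.123, 0.003], [0.123, -0.992, -0.001], [0.002, 0.001, -1.0]]
contact_force: [0.3, 0.9, 0.3]
width: 0.4
gripper_force: 0.0
```

Run:
```python
from h import *
st()
```

```text
t 14.18 p [ 0.4391 -0.181   0.2128] z [ 0.003 -0.001 -1.   ] yaw 0.1229 F [0.3 0.9 0.3] w 0.4 gf 0.0 q [ 14.  25.   7. 117.  -5.  39. -59.]
```

Emit:
{"fn": "jog_arm", "kwargs": {
  "series": [0, 0, 0, 0, 0, 0, 0.3, 0, 0, 0, 0, 0, 0, 0, 0, 0, 0, 0, 0, 0, 0],
  "grip_force": 40
}}

```text
clock: 14.55
eef_pos: [0.4389, -0.1805, 0.2124]
eef_rot: [[0.992, 0.123, 0.002], [0.123, -0.992, -0.001], [0.002, 0.001, -1.0]]
contact_force: [-1.7, 0.1, 6.5]
width: 0.234
gripper_force: 43.5
```

Emit:
{"fn": "jog_arm", "kwargs": {
  "series": [0, 0, 0, 0, 0, 0, 0, 0, 0, 0, 0, 0, 0, 0],
  "grip_force": 110
}}

```text
clock: 14.8
eef_pos: [0.4389, -0.1805, 0.2125]
eef_rot: [[0.992, 0.123, 0.002], [0.123, -0.992, -0.001], [0.002, 0.001, -1.0]]
contact_force: [-1.7, 0.2, 7.3]
width: 0.217
gripper_force: 107.0
```

Run:
```python
from h import *
s=st(); print(s['ft_torque'],s['eef_pos'],s['eef_rot']); np.savez("grab.npz",p=s['eef_pos'],R=s['eef_rot'])
p=s['eef_pos'];R=Ro.from_matrix(s['eef_rot'])
plan([(p+[0,0,.06],R,0,3),(p+[0,0,.2],R,0)])
```

```text
t 14.8 p [ 0.4389 -0.1805  0.2125] z [ 0.002 -0.001 -1.   ] yaw 0.123 F [-1.7  0.2  7.3] w 0.217 gf 107.0 q [ 14.  25.   7. 117.  -5.  38. -59.]
[ 0.07240351  0.21703    -0.01019413] [ 0.43893103 -0.18049969  0.21250223] [[ 9.92440336e-01  1.22712105e-01  1.97957386e-03]
 [ 1.22713401e-01 -9.92442000e-01 -5.46620638e-04]
 [ 1.89753527e-03  7.85408609e-04 -9.99997891e-01]]
0, 0, -0.33, 0, 0, 0, 0, 0, 0, -0.34, 0, 0, 0, 0, 0, 0, -0.33, 0, 0, 0, 0, 0, 0, -0.78, 0, 0, 0, 0, 0, 0, -0.78, 0, 0, 0, 0
0.01, 0, -0.77, 0, 0, 0, 0
```

Emit:
{"fn": "jog_arm", "kwargs": {
  "series": [0, 0, -0.33, 0, 0, 0, 0, 0, 0, -0.34, 0, 0, 0, 0, 0, 0, -0.33, 0, 0, 0, 0, 0, 0, -0.78, 0, 0, 0, 0, 0, 0, -0.78, 0, 0, 0, 0]
}}

```text
clock: 15.42
eef_pos: [0.438, -0.18, 0.3663]
eef_rot: [[0.992, 0.123, -0.0], [0.123, -0.992, 0.0], [-0.0, -0.0, -1.0]]
contact_force: [0.4, -0.5, 0.5]
width: 0.218
gripper_force: 107.3
```

Emit:
{"fn": "jog_arm", "kwargs": {
  "series": [0, 0, -0.77, 0, 0, 0, 0, 0, 0, 0, 0, 0, 0, 0]
}}

```text
clock: 15.68
eef_pos: [0.44, -0.1809, 0.4147]
eef_rot: [[0.992, 0.123, 0.008], [0.123, -0.992, -0.002], [0.007, 0.003, -1.0]]
contact_force: [0.2, -0.4, -1.7]
width: 0.22
gripper_force: 107.5
```

```bash
cat >> h.py <<'E'
HK=np.array([.1306,0,.161])   # hook in tool frame
def tcp(hook,R): return np.asarray(hook)-R.apply(HK)
E
python3 - <<'E'
from h import *
s=st(); p=s['eef_pos'];R=Ro.from_matrix(s['eef_rot']); print("hook",p+R.apply(HK))
m=optics.camera_model("wrist"); f=optics.grab_frame("wrist")[:,:,::-1].copy(); cv2.imwrite("pics/w4.png",f)
c,sn=np.cos(np.radians(50)),np.sin(np.radians(50))
def pk(a,n,y): return p+R.apply(np.array([-.001,0,.0025])+np.array([a*c+n*sn,-y,a*sn-n*c]))
for q in ((224,15,16),(224,15,-16),(190,5,0),(60,5,0)):
    u=proj(m,pk(*np.array(q)/1e3)); cv2.circle(f,tuple(int(round(x)) for x in u),1,(255,255,0),-1); print(u.round(1))
x0=int(u[0]); cv2.imwrite("pics/w4c.png",cv2.resize(f[0:220,220:440],None,fx=2.5,fy=2.5))
# top view for door and carrier
f=optics.grab_frame("top")[:,:,::-1].copy(); cv2.imwrite("pics/t4.png",f)
T=optics.camera_model("top"); hs=cv2.cvtColor(f,cv2.COLOR_BGR2HSV)
for nm,lo,hi in(("or",(7,120,100),(14,255,255)),("br",(15,140,110),(30,255,255))):
    k,l,s_,cc=cv2.connectedComponentsWithStats(cv2.inRange(hs,lo,hi))
    for i in range(1,k):
        if s_[i,4]>8: print(nm,cc[i],s_[i,4],onz(T,*cc[i],.087 if nm=="or" else .265))
E
```

```text
t 15.68 p [ 0.44   -0.1809  0.4147] z [ 0.008 -0.002 -1.   ] yaw 0.1232 F [ 0.2 -0.4 -1.7] w 0.22 gf 107.5 q [ 12.  12.   8.  99.  -2.  69. -62.]
hook [ 0.57086515 -0.16520333  0.25468252]
[304.4  11.2]
[341.4  11.2]
[322.9  44.5]
[322.5 167.3]
or [303.36764706 133.47058824] 68 [0.72459702 0.04070737 0.087     ]
br [203.07894737 197.63157895] 38 [0.48749873 0.30516312 0.265     ]
```

View pics/w4c.png

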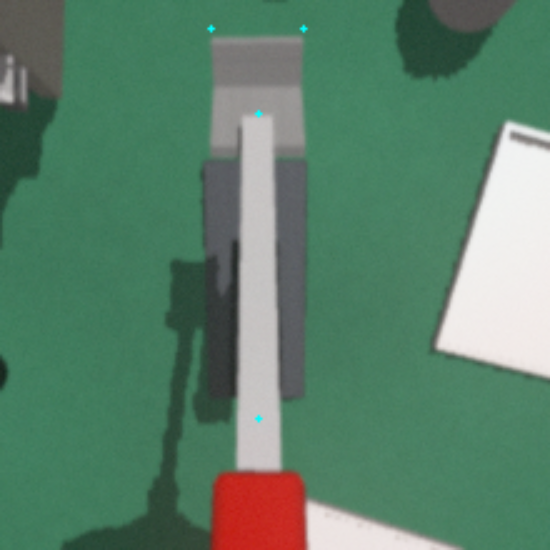

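The crop shows the picker held straight: the bar is centred on the predicted line and the bar end at (258,114) is spot on. The lip edge at row 37 is about 2 mm from the prediction, so the hook model is good.

Run:
```python
from h import *
w={k:v for k,v in np.load("w2.npz").items()}; g=cv2.imread("pics/w2.png"); hs=cv2.cvtColor(g,cv2.COLOR_BGR2HSV)
k,l,s_,c=cv2.connectedComponentsWithStats(cv2.inRange(hs,(5,110,90),(14,255,255)))
for i in range(1,k):
    if s_[i,4]>60: print("or",c[i],s_[i],onz(w,*c[i],.085))
a=onz(w,277,42,.150);b=onz(w,343,30,.150); print("bail?",a,b,np.linalg.norm(a-b),(a+b)/2,np.arctan2(-(a-b)[0],(a-b)[1]))
cv2.imwrite("pics/bail.png",cv2.resize(g[0:100,255:365],None,fx=6,fy=6,interpolation=cv2.INTER_CUBIC))
```

```text
or [231.359375  51.890625] [220  34  17  34 128] [0.71749573 0.13877427 0.085     ]
or [311.86144578  49.69678715] [299  38  26  25 498] [0.72200231 0.04033438 0.085     ]
bail? [0.71729672 0.07283936 0.15      ] [0.72943394 0.00659988 0.15      ] 0.06734226704582523 [0.72336533 0.03971962 0.15      ] 0.18122206876562227
```

View pics/bail.png

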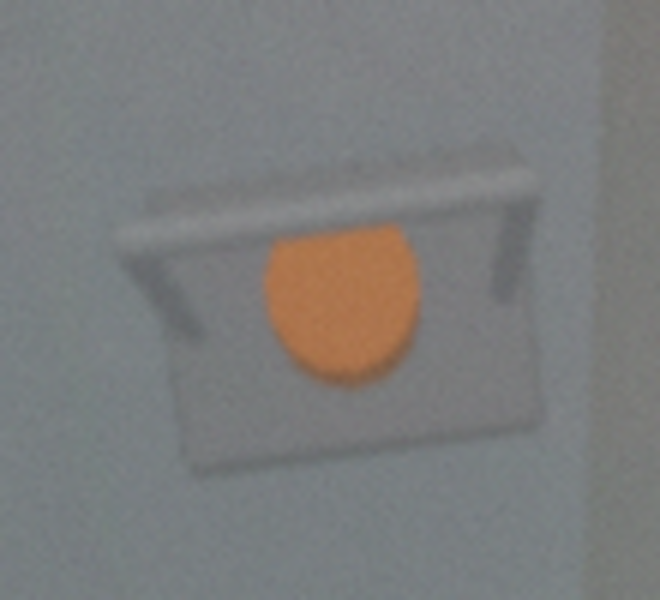

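The crop shows the crossbar running from (120,238) to (537,182), which is (275,39.7) to (344.5,30.3) in the full image. That puts the bail at about (0.724, 0.040, 0.150) with a yaw of about 0.158.

```bash
cat >> h.py <<'E'
B=np.array([.724,.040,.150]); YB=.158; H=np.array([np.cos(YB),np.sin(YB),0])
def hk(s,z): q=B+H*s; q[2]=z; return q
E
python3 - <<'E'
from h import *
R=rot(YB,20)
w=[(tcp([.572,-.06,.25],rot(.14,8)),rot(.14,8),0),(tcp(hk(-.15,.21),R),R,0)]
for x in w: print(x[0])
plan(w,vmax=.6,wmax=.6)
E
```

```text
[ 0.42174871 -0.0811737   0.39125715]
[ 0.40029386 -0.01157546  0.31662268]
-0.02, -0.56, 0.11, 0, 0.33, -0.04, 0, -0.03, -0.55, 0.11, 0.01, 0.33, -0.04, 0, -0.02, -0.56, 0.11, 0, 0.34, -0.04, 0, -0.12, -0.4, 0.4, 0.01, 0.5, -0.04, 0, -0.15, -0.4, 0.39, 0.01, 0.5, -0.04, 0
-0.17, -0.4, 0.38, 0.01, 0.5, -0.05, 0
```

Emit:
{"fn": "jog_arm", "kwargs": {
  "series": [-0.02, -0.56, 0.11, 0, 0.33, -0.04, 0, -0.03, -0.55, 0.11, 0.01, 0.33, -0.04, 0, -0.02, -0.56, 0.11, 0, 0.34, -0.04, 0, -0.12, -0.4, 0.4, 0.01, 0.5, -0.04, 0, -0.15, -0.4, 0.39, 0.01, 0.5, -0.04, 0]
}}

```text
clock: 16.4
eef_pos: [0.4064, -0.0338, 0.3399]
eef_rot: [[0.95, 0.152, 0.272], [0.145, -0.988, 0.043], [0.276, -0.001, -0.961]]
contact_force: [0.4, 0.8, -1.4]
width: 0.222
gripper_force: 107.7
```

Emit:
{"fn": "jog_arm", "kwargs": {
  "series": [-0.17, -0.4, 0.38, 0.01, 0.5, -0.05, 0, 0, 0, 0, 0, 0, 0, 0]
}}

```text
clock: 16.65
eef_pos: [0.3956, -0.0104, 0.3133]
eef_rot: [[0.931, 0.161, 0.329], [0.151, -0.987, 0.055], [0.333, -0.001, -0.943]]
contact_force: [-0.1, -0.6, 0.2]
width: 0.22
gripper_force: 107.6
```

Run:
```python
from h import *
s=st(); R=Ro.from_matrix(s['eef_rot']); print("hook",s['eef_pos']+R.apply(HK), "want",hk(-.15,.21), "gap", s['gripper_force'])
R=rot(YB,20)
plan([(tcp(hk(-.13,.168),R),R,0,2),(tcp(hk(-.047,.168),R),R,0,3),(tcp(hk(-.047,.132),R),R,0,2)],vmax=.5)
```

```text
t 16.65 p [ 0.3956 -0.0104  0.3133] z [ 0.329  0.055 -0.943] yaw 0.1607 F [-0.1 -0.6  0.2] w 0.22 gf 107.6 q [  1.   1.  -1. 133.  -7.  26. -75.]
hook [0.57008447 0.01810053 0.20501169] want [0.57586841 0.01639848 0.21      ] gap 107.58047103881836
0.08, 0.02, 0.37, -0.01, 0.03, 0.01, 0, 0.09, 0.01, 0.37, -0.01, 0.04, 0.01, 0, 0.43, 0, 0.16, 0, 0, 0, 0, 0.44, 0, 0.16, 0, 0, 0, 0, 0.43, 0, 0.16, 0, 0, 0, 0
-0.1, 0, 0.28, 0, 0, 0, 0, -0.11, 0, 0.28, 0, 0, 0, 0
```

Emit:
{"fn": "jog_arm", "kwargs": {
  "series": [0.08, 0.02, 0.37, -0.01, 0.03, 0.01, 0, 0.09, 0.01, 0.37, -0.01, 0.04, 0.01, 0, 0.43, 0, 0.16, 0, 0, 0, 0, 0.44, 0, 0.16, 0, 0, 0, 0, 0.43, 0, 0.16, 0, 0, 0, 0]
}}

```text
clock: 17.27
eef_pos: [0.509, 0.0028, 0.2789]
eef_rot: [[0.925, 0.154, 0.347], [0.145, -0.988, 0.052], [0.35, 0.002, -0.937]]
contact_force: [-0.1, 0.3, -0.5]
width: 0.22
gripper_force: 107.6
```

Emit:
{"fn": "jog_arm", "kwargs": {
  "series": [0, 0, 0, 0, 0, 0, 0]
}}

```text
clock: 17.4
eef_pos: [0.51, 0.0032, 0.2792]
eef_rot: [[0.925, 0.154, 0.348], [0.145, -0.988, 0.052], [0.352, 0.002, -0.936]]
contact_force: [-0.9, -0.4, -0.6]
width: 0.218
gripper_force: 107.6
```

Run:
```python
from h import *
s=st(); R=Ro.from_matrix(s['eef_rot']); print("hook",s['eef_pos']+R.apply(HK), "want",hk(-.047,.168))
m=optics.camera_model("wrist"); f=optics.grab_frame("wrist")[:,:,::-1].copy(); cv2.imwrite("pics/w5.png",f)
print(proj(m,B+[ -H[1]*.034,H[0]*.034,0]),proj(m,B-[ -H[1]*.034,H[0]*.034,0]),proj(m,s['eef_pos']+R.apply(HK)))
cv2.imwrite("pics/w5c.png",cv2.resize(f[0:200,220:440],None,fx=3,fy=3,interpolation=cv2.INTER_CUBIC))
R=rot(YB,20)
plan([(tcp(hk(-.047,.132),R),R,0,2),(tcp(hk(-.004,.132),R),R,0,3)],vmax=.5)
```

```text
t 17.4 p [0.51   0.0032 0.2792] z [ 0.348  0.052 -0.936] yaw 0.1559 F [-0.9 -0.4 -0.6] w 0.218 gf 107.6 q [ -2.  15.   0. 124.  -7.  21. -77.]
hook [0.68683492 0.03055078 0.17447882] want [0.67758543 0.03260486 0.168     ]
[284.21999986  17.88376833] [354.18899717  17.72629247] [322.91935088  40.85593542]
-0.16, -0.02, 0.3, 0.01, -0.03, -0.01, 0, -0.16, -0.02, 0.29, 0.01, -0.03, -0.01, 0, 0.22, 0, 0.08, 0, 0, 0, 0, 0.23, 0, 0.09, 0, 0, 0, 0, 0.22, 0, 0.08, 0, 0, 0, 0
```

View pics/w5c.png

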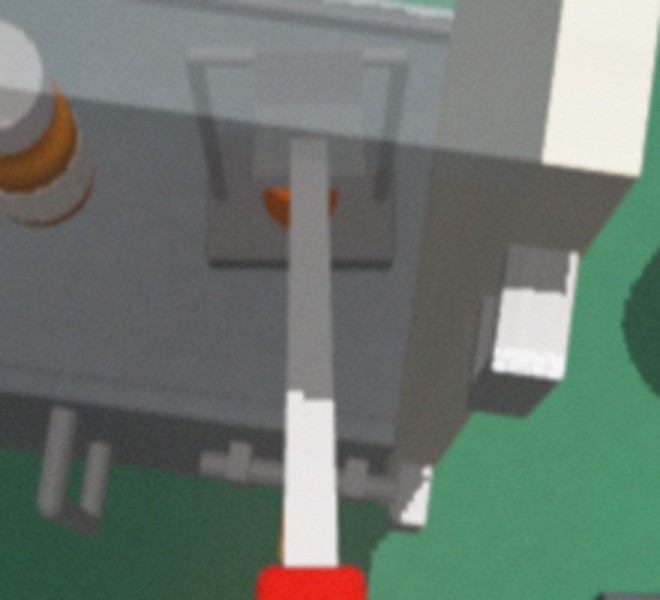

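The crop shows the crossbar at row 55, columns 190–405, exactly as predicted. The hook plate is centred between the uprights and just short of the wire.

Emit:
{"fn": "jog_arm", "kwargs": {
  "series": [-0.16, -0.02, 0.3, 0.01, -0.03, -0.01, 0, -0.16, -0.02, 0.29, 0.01, -0.03, -0.01, 0, 0, 0, 0, 0, 0, 0, 0, 0, 0, 0, 0, 0, 0, 0]
}}

```text
clock: 17.95
eef_pos: [0.5021, 0.0044, 0.2402]
eef_rot: [[0.927, 0.157, 0.34], [0.148, -0.988, 0.054], [0.345, 0.001, -0.939]]
contact_force: [0.0, 0.8, -0.0]
width: 0.22
gripper_force: 107.6
```

Run:
```python
from h import *
s=st(); R=Ro.from_matrix(s['eef_rot']); print("hook",s['eef_pos']+R.apply(HK), "want",hk(-.047,.132))
R=rot(YB,20)
plan([(tcp(hk(-.005,.132),R),R,0,3)],vmax=.5)
```

```text
t 17.95 p [0.5021 0.0044 0.2402] z [ 0.34   0.054 -0.939] yaw 0.1581 F [ 0.   0.8 -0. ] w 0.22 gf 107.6 q [ -1.  18.  -1. 128.  -8.  15. -76.]
hook [0.67792891 0.03234179 0.1340348 ] want [0.67758543 0.03260486 0.132     ]
0.22, 0, 0.09, 0, -0.01, 0, 0, 0.21, 0, 0.09, 0, 0, 0, 0, 0.22, 0, 0.08, 0, -0.01, 0, 0
```

Run:
```python
from h import *
plan([(tcp(hk(-.047,.131),rot(YB,12)),rot(YB,12),0,2),(tcp(hk(-.005,.130),rot(YB,12)),rot(YB,12),0,3)],vmax=.5)
```

```text
0.19, 0, -0.12, 0, -0.51, 0, 0, 0.18, 0, -0.13, 0, -0.51, 0, 0, 0.23, 0, 0.05, 0, 0, 0, 0, 0.23, 0, 0.06, 0, 0, 0, 0, 0.22, 0, 0.05, 0, 0, 0, 0
```

Emit:
{"fn": "jog_arm", "kwargs": {
  "series": [0.19, 0, -0.12, 0, -0.51, 0, 0, 0.18, 0, -0.13, 0, -0.51, 0, 0, 0.23, 0, 0.05, 0, 0, 0, 0, 0.23, 0, 0.06, 0, 0, 0, 0, 0.22, 0, 0.05, 0, 0, 0, 0]
}}

```text
clock: 18.58
eef_pos: [0.5597, 0.014, 0.2592]
eef_rot: [[0.966, 0.158, 0.204], [0.154, -0.987, 0.032], [0.206, 0.0, -0.978]]
contact_force: [-0.3, -0.1, -0.4]
width: 0.215
gripper_force: 107.5
```

Emit:
{"fn": "jog_arm", "kwargs": {
  "series": [0, 0, 0, 0, 0, 0, 0]
}}

```text
clock: 18.7
eef_pos: [0.5601, 0.0141, 0.2593]
eef_rot: [[0.966, 0.158, 0.205], [0.155, -0.987, 0.032], [0.207, 0.0, -0.978]]
contact_force: [-0.9, -0.2, -0.3]
width: 0.222
gripper_force: 107.5
```

Run:
```python
from h import *
s=st(); R=Ro.from_matrix(s['eef_rot']); print("hook",s['eef_pos']+R.apply(HK), "want",hk(-.005,.130))
R=rot(YB,12)
plan([(tcp(hk(-.005,.147),R),R,0,2),(tcp(hk(-.006,.160),R),R,0,3)],vmax=.5)
m=optics.camera_model("wrist"); f=optics.grab_frame("wrist")[:,:,::-1].copy(); cv2.imwrite("pics/w6.png",f)
cv2.imwrite("pics/w6c.png",cv2.resize(f[0:200,220:440],None,fx=3,fy=3,interpolation=cv2.INTER_CUBIC))
```

```text
t 18.7 p [0.5601 0.0141 0.2593] z [ 0.205  0.032 -0.978] yaw 0.1587 F [-0.9 -0.2 -0.3] w 0.222 gf 107.5 q [ -6.  23.   4. 111.  -5.  34. -80.]
hook [0.7192086  0.0394696  0.12885619] want [0.71906228 0.03921328 0.13      ]
0.03, 0, -0.15, 0, 0, 0, 0, 0.03, 0, -0.14, 0, 0.01, 0, 0, 0.01, 0, -0.07, 0, 0, 0, 0, 0.01, 0, -0.08, 0, 0, 0, 0, 0.01, 0, -0.07, 0, 0, 0, 0
```

View pics/w6c.png

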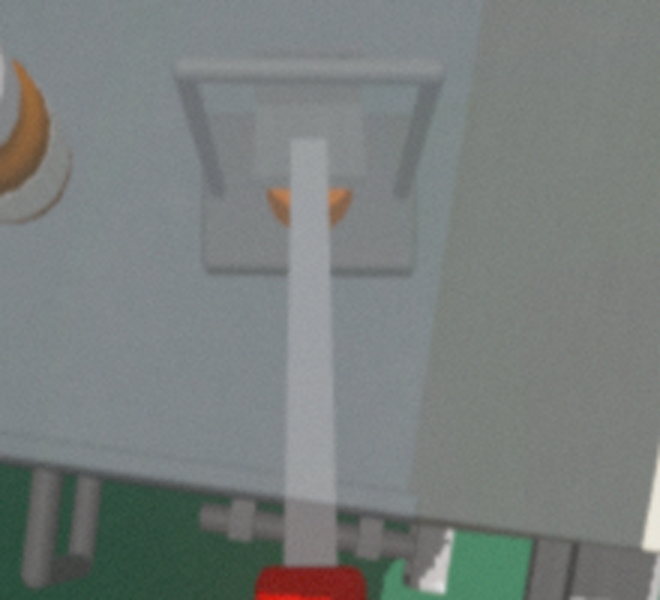

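The view shows the crossbar at row 70 lying over the hook pocket, with the lip just beyond it and the plate centred. That was one picture over the ten allowed, so I'll view no more and rely on numbers from here.

Emit:
{"fn": "jog_arm", "kwargs": {
  "series": [0.03, 0, -0.15, 0, 0, 0, 0, 0.03, 0, -0.14, 0, 0.01, 0, 0, 0.01, 0, -0.07, 0, 0, 0, 0, 0.01, 0, -0.08, 0, 0, 0, 0, 0.01, 0, -0.07, 0, 0, 0, 0]
}}

```text
clock: 19.38
eef_pos: [0.5582, 0.0138, 0.2911]
eef_rot: [[0.966, 0.158, 0.206], [0.154, -0.987, 0.033], [0.208, 0.0, -0.978]]
contact_force: [-0.1, -0.3, -1.0]
width: 0.215
gripper_force: 107.5
```

Emit:
{"fn": "jog_arm", "kwargs": {
  "series": [0, 0, 0, 0, 0, 0, 0, 0, 0, 0, 0, 0, 0, 0]
}}

```text
clock: 19.62
eef_pos: [0.5583, 0.0138, 0.2907]
eef_rot: [[0.966, 0.158, 0.206], [0.154, -0.987, 0.033], [0.208, 0.0, -0.978]]
contact_force: [-0.3, 0.3, -1.0]
width: 0.222
gripper_force: 107.6
```

```bash
cat >> h.py <<'E'
def hookc(x,y,z): return cab(x,y,z)
def orange():
    for n,z in(("top",.087),("scene",.087)):
        f=optics.grab_frame(n)[:,:,::-1].copy(); hs=cv2.cvtColor(f,cv2.COLOR_BGR2HSV); m=optics.camera_model(n)
        k,l,s_,c=cv2.connectedComponentsWithStats(cv2.inRange(hs,(5,110,80),(14,255,255)))
        for i in range(1,k):
            if s_[i,4]>15: print(n,"orange",c[i].round(1),s_[i,4],onz(m,*c[i],z).round(4))
E
python3 - <<'E'
from h import *
s=st(); R=Ro.from_matrix(s['eef_rot']); h=s['eef_pos']+R.apply(HK); print("hook",h, "want",hk(-.006,.160))
c,sn=np.cos(YC),np.sin(YC); d=h[:2]-O; print("cab",c*d[0]+sn*d[1],-sn*d[0]+c*d[1]); orange()
E
```

```text
t 19.62 p [0.5583 0.0138 0.2907] z [ 0.206  0.033 -0.978] yaw 0.1586 F [-0.3  0.3 -1. ] w 0.222 gf 107.6 q [ -7.  20.   4. 109.  -4.  38. -81.]
hook [0.71755569 0.0392245  0.1604089 ] want [0.71807474 0.03905594 0.16      ]
cab 0.09672947143141152 -0.057684092790958194
```

Run:
```python
from h import *
w=[]
for x,y,z,t,n in ((.090,-.057,.168,12,2),(.042,-.053,.245,20,6),(-.06,-.050,.250,5,8)):
    R=rot(YB,t); w.append((tcp(cab(x,y,z),R),R,0,n)); print(w[-1][0])
plan(w,vmax=.5)
```

```text
[0.55160531 0.01444406 0.2983285 ]
[0.48718951 0.0151406  0.35162268]
[0.41839153 0.02195657 0.39900481]
-0.04, -0.01, -0.07, 0, 0, 0, 0, -0.04, -0.02, -0.08, 0, 0, 0, 0, -0.14, -0.03, -0.18, 0, 0.17, 0, 0, -0.14, -0.03, -0.19, 0, 0.16, 0, 0, -0.13, -0.03, -0.18, 0, 0.17, 0, 0
-0.13, -0.03, -0.19, 0, 0.17, 0, 0, -0.13, -0.03, -0.2, 0, 0.16, 0, 0, -0.11, -0.03, -0.19, 0, 0.17, 0, 0, -0.1, -0.04, -0.14, 0, -0.23, 0, 0, -0.1, -0.03, -0.14, 0, -0.24, 0, 0
-0.11, -0.04, -0.13, 0, -0.23, 0, 0, -0.11, -0.04, -0.13, 0, -0.24, 0, 0, -0.11, -0.03, -0.13, 0, -0.23, 0, 0, -0.12, -0.04, -0.12, 0, -0.24, 0, 0, -0.13, -0.04, -0.12, 0, -0.23, 0, 0
-0.12, -0.03, -0.12, 0, -0.24, 0, 0
```

Emit:
{"fn": "jog_arm", "kwargs": {
  "series": [-0.04, -0.01, -0.07, 0, 0, 0, 0, -0.04, -0.02, -0.08, 0, 0, 0, 0, -0.14, -0.03, -0.18, 0, 0.17, 0, 0, -0.14, -0.03, -0.19, 0, 0.16, 0, 0, -0.13, -0.03, -0.18, 0, 0.17, 0, 0]
}}

```text
clock: 20.35
eef_pos: [0.5186, 0.0148, 0.326]
eef_rot: [[0.948, 0.158, 0.275], [0.152, -0.987, 0.044], [0.278, 0.0, -0.961]]
contact_force: [0.8, 0.0, -1.7]
width: 0.219
gripper_force: 107.7
```

Emit:
{"fn": "jog_arm", "kwargs": {
  "series": [-0.13, -0.03, -0.19, 0, 0.17, 0, 0, -0.13, -0.03, -0.2, 0, 0.16, 0, 0, -0.11, -0.03, -0.19, 0, 0.17, 0, 0, 0, 0, 0, 0, 0, 0, 0]
}}

```text
clock: 20.85
eef_pos: [0.4868, 0.0152, 0.3526]
eef_rot: [[0.927, 0.158, 0.34], [0.148, -0.987, 0.054], [0.344, 0.0, -0.939]]
contact_force: [0.4, 0.9, -1.4]
width: 0.218
gripper_force: 107.6
```

Run:
```python
from h import *
s=st(); R=Ro.from_matrix(s['eef_rot']); h=s['eef_pos']+R.apply(HK); print("hook",h, "want",cab(.042,-.053,.245)); orange()
f=cv2.imread("pics/w6.png"); g=optics.grab_frame("wrist")[:,:,::-1].copy(); cv2.imwrite("pics/w7.png",g)
hs=cv2.cvtColor(g,cv2.COLOR_BGR2HSV); k,l,s_,c=cv2.connectedComponentsWithStats(cv2.inRange(hs,(5,90,60),(16,255,255)))
m=optics.camera_model("wrist")
for i in range(1,k):
    if s_[i,4]>40: print(c[i],s_[i])
print("puck expected at", proj(m,h+R.apply([.0,0,0])*1+np.array([.008,0,-.065])))
```

```text
t 20.85 p [0.4868 0.0152 0.3526] z [ 0.34   0.054 -0.939] yaw 0.1585 F [ 0.4  0.9 -1.4] w 0.218 gf 107.6 q [ -8.   7.   4. 120.  -4.  34. -81.]
hook [0.66264586 0.04324741 0.2463967 ] want [0.66276406 0.04311455 0.245     ]
scene orange [353.1 155.7] 29 [0.6961 0.0645 0.087 ]
[256.67576792  64.91808874] [238  48  32  26 293]
[313.02083333  75.60416667] [310  64   7  26 144]
[332.81927711  75.73493976] [330  64   7  27 166]
puck expected at [324.13434675  68.90188529]
```

Emit:
{"fn": "jog_arm", "kwargs": {
  "series": [-0.1, -0.04, -0.14, 0, -0.23, 0, 0, -0.1, -0.03, -0.14, 0, -0.24, 0, 0, -0.11, -0.04, -0.13, 0, -0.23, 0, 0, -0.11, -0.04, -0.13, 0, -0.24, 0, 0, -0.11, -0.03, -0.13, 0, -0.23, 0, 0]
}}

```text
clock: 21.62
eef_pos: [0.4449, 0.0195, 0.3812]
eef_rot: [[0.971, 0.158, 0.181], [0.155, -0.987, 0.029], [0.184, 0.0, -0.983]]
contact_force: [0.2, 1.2, -1.7]
width: 0.217
gripper_force: 107.4
```

Emit:
{"fn": "jog_arm", "kwargs": {
  "series": [-0.12, -0.04, -0.12, 0, -0.24, 0, 0, -0.13, -0.04, -0.12, 0, -0.23, 0, 0, -0.12, -0.03, -0.12, 0, -0.24, 0, 0, 0, 0, 0, 0, 0, 0, 0, 0, 0, 0, 0, 0, 0, 0]
}}

```text
clock: 22.25
eef_pos: [0.419, 0.0218, 0.3989]
eef_rot: [[0.984, 0.158, 0.086], [0.157, -0.987, 0.013], [0.087, 0.0, -0.996]]
contact_force: [-0.4, 0.3, -0.7]
width: 0.216
gripper_force: 107.5
```

Run:
```python
from h import *
s=st(); R=Ro.from_matrix(s['eef_rot']); h=s['eef_pos']+R.apply(HK); print("hook",h, "want",cab(-.06,-.05,.25)); 
uv=[];ms=[]
for n in("top","scene","wrist"):
    m=optics.camera_model(n);f=optics.grab_frame(n)[:,:,::-1].copy(); hs=cv2.cvtColor(f,cv2.COLOR_BGR2HSV)
    k,l,s_,c=cv2.connectedComponentsWithStats(cv2.inRange(hs,(5,100,70),(14,255,255)))
    for i in range(1,k):
        if s_[i,4]>15: print(n,c[i].round(1),s_[i,4],onz(m,*c[i],h[2]-.065).round(4))
```

```text
t 22.25 p [0.419  0.0218 0.3989] z [ 0.086  0.013 -0.996] yaw 0.1584 F [-0.4  0.3 -0.7] w 0.216 gf 107.5 q [-10.   4.   4. 111.  -1.  60. -87.]
hook [0.56133163 0.04451419 0.2498842 ] want [0.56073128 0.04463529 0.25      ]
scene [333.6 169.2] 48 [0.5671 0.0376 0.1849]
wrist [342.  209.5] 16 [ 0.3969 -0.0051  0.1849]
wrist [304.  220.5] 18 [0.3756 0.0389 0.1849]
```

Run:
```python
from h import *
R=rot(YB,5); G=np.array([.5463,-.387,0])-H*.007; h0=np.array([.5613,.0445,.25])
w=[(tcp(h0+[0,0,.015],R),R,0),(tcp(h0+[0,-.01,.07],R),R,0,3),(tcp(h0+[0,-.05,.09],R),R,0,3),(tcp([.553,-.345,.34],R),R,0,10),(tcp(G+[0,0,.33],R),R,0,3)]
plan(w,vmax=.6)
```

```text
0.03, 0, -0.25, 0, 0, 0, 0, 0.02, 0.06, -0.3, 0, 0, 0, 0, 0.01, 0.05, -0.31, 0, 0, 0, 0, 0.02, 0.06, -0.3, 0, 0, 0, 0, -0.03, 0.22, -0.11, 0, 0, 0, 0
-0.02, 0.22, -0.12, 0, 0, 0, 0, -0.03, 0.21, -0.11, 0, 0, 0, 0, -0.1, 0.56, -0.01, 0, 0, 0, 0, -0.1, 0.55, -0.01, 0, 0, 0, 0, -0.11, 0.56, -0.01, 0, 0, 0, 0
-0.1, 0.56, -0.01, 0, 0, 0, 0, -0.1, 0.55, -0.01, 0, 0, 0, 0, -0.1, 0.56, -0.01, 0, 0, 0, 0, -0.11, 0.56, 0, 0, 0, 0, 0, -0.1, 0.56, -0.01, 0, 0, 0, 0
-0.1, 0.55, -0.01, 0, 0, 0, 0, -0.1, 0.56, -0.01, 0, 0, 0, 0, -0.12, 0.22, 0.05, 0, 0, 0, 0, -0.11, 0.23, 0.04, 0, 0, 0, 0, -0.12, 0.22, 0.05, 0, 0, 0, 0
```

Emit:
{"fn": "jog_arm", "kwargs": {
  "series": [0.03, 0, -0.25, 0, 0, 0, 0, 0.02, 0.06, -0.3, 0, 0, 0, 0, 0.01, 0.05, -0.31, 0, 0, 0, 0, 0.02, 0.06, -0.3, 0, 0, 0, 0, -0.03, 0.22, -0.11, 0, 0, 0, 0]
}}

```text
clock: 23.02
eef_pos: [0.4192, -0.0017, 0.4763]
eef_rot: [[0.983, 0.159, 0.088], [0.159, -0.987, 0.014], [0.089, 0.0, -0.996]]
contact_force: [-0.1, -0.4, -1.7]
width: 0.214
gripper_force: 107.5
```

Emit:
{"fn": "jog_arm", "kwargs": {
  "series": [-0.02, 0.22, -0.12, 0, 0, 0, 0, -0.03, 0.27, -0.11, 0, 0, 0, 0, -0.09, 0.35, -0.01, 0, 0, 0, 0, -0.09, 0.45, -0.01, 0, 0, 0, 0, -0.1, 0.52, -0.01, 0, 0, 0, 0]
}}

```text
clock: 23.65
eef_pos: [0.4146, -0.1139, 0.489]
eef_rot: [[0.984, 0.158, 0.085], [0.157, -0.987, 0.013], [0.086, 0.0, -0.996]]
contact_force: [0.7, -0.4, -2.1]
width: 0.217
gripper_force: 107.6
```

Emit:
{"fn": "jog_arm", "kwargs": {
  "series": [-0.1, 0.55, -0.01, 0, 0, 0, 0, -0.1, 0.56, -0.01, 0, 0, 0, 0, -0.1, 0.56, -0.01, 0, 0, 0, 0, -0.1, 0.56, 0, 0, 0, 0, 0, -0.1, 0.55, -0.01, 0, 0, 0, 0]
}}

```text
clock: 24.28
eef_pos: [0.4108, -0.2838, 0.4887]
eef_rot: [[0.984, 0.157, 0.085], [0.156, -0.988, 0.013], [0.086, 0.0, -0.996]]
contact_force: [0.8, -0.2, -1.8]
width: 0.219
gripper_force: 107.6
```

Emit:
{"fn": "jog_arm", "kwargs": {
  "series": [-0.09, 0.52, -0.01, 0, 0, 0, 0, -0.09, 0.45, -0.01, 0, 0, 0, 0, -0.12, 0.38, 0.05, 0, 0, 0, 0, -0.11, 0.3, 0.04, 0, 0, 0, 0, -0.1, 0.15, 0.05, 0, 0, 0, 0]
}}

```text
clock: 24.9
eef_pos: [0.3981, -0.3948, 0.4786]
eef_rot: [[0.984, 0.156, 0.085], [0.155, -0.988, 0.013], [0.086, 0.0, -0.996]]
contact_force: [0.6, -0.1, -1.9]
width: 0.219
gripper_force: 107.6
```

```bash
cat >> h.py <<'E'
def puck():
    s=st(); R=Ro.from_matrix(s['eef_rot']); h=s['eef_pos']+R.apply(HK); print("hook",h)
    for n in("top","scene"):
        m=optics.camera_model(n);f=optics.grab_frame(n)[:,:,::-1].copy(); cv2.imwrite(f"pics/{n}_{s['clock']:.2f}.png",f); hs=cv2.cvtColor(f,cv2.COLOR_BGR2HSV)
        k,l,s_,c=cv2.connectedComponentsWithStats(cv2.inRange(hs,(5,100,70),(14,255,255)))
        for i in range(1,k):
            if s_[i,4]>15: print(n,c[i].round(1),s_[i,4],onz(m,*c[i],h[2]-.065).round(4))
E
python3 - <<'E'
from h import *
puck(); G=np.array([.5463,-.387,0])-H*.007; print("want",G)
R=rot(YB,5); plan([(tcp(G+[0,0,.30],R),R,0)],vmax=.4)
E
```

```text
t 24.9 p [ 0.3981 -0.3948  0.4786] z [ 0.085  0.013 -0.996] yaw 0.1565 F [ 0.6 -0.1 -1.9] w 0.219 gf 107.6 q [ 27.  18.  25.  82. -12.  79. -28.]
hook [ 0.5402101  -0.37243028  0.32931156]
top [448.6 179.7] 63 [ 0.542  -0.3626  0.2643]
want [ 0.53938719 -0.3881014   0.        ]
-0.05, 0.13, 0.24, 0, 0.01, -0.01, 0, -0.05, 0.14, 0.25, 0, 0, -0.01, 0
```

Run:
```python
from h import *
G=np.array([.5463,-.387,0])-H*.007; R=rot(YB,5); plan([(tcp(G+[0,0,.30],R),R,0),(tcp(G+[0,0,.15],R),R,0,5),(tcp(G+[0,0,.125],R),R,0,2),(tcp(G+[0,0,.125],R),R,0,2)],vmax=.6)
```

```text
-0.1, 0.27, 0.49, 0, 0.01, -0.02, 0, -0.04, 0, 0.5, 0, 0, 0, 0, -0.05, 0, 0.49, 0, 0, 0, 0, -0.04, 0, 0.5, 0, 0, 0, 0, -0.04, 0, 0.5, 0, 0, 0, 0
-0.04, 0, 0.5, 0, 0, 0, 0, -0.02, 0, 0.21, 0, 0, 0, 0, -0.02, 0, 0.2, 0, 0, 0, 0, 0, 0, 0, 0, 0, 0, 0, 0, 0, 0, 0, 0, 0, 0
```

Emit:
{"fn": "jog_arm", "kwargs": {
  "series": [-0.05, 0.13, 0.2, 0, 0.01, -0.01, 0, -0.05, 0.14, 0.3, 0, 0, -0.01, 0, -0.04, 0, 0.45, 0, 0, 0, 0, -0.04, 0, 0.5, 0, 0, 0, 0, -0.05, 0, 0.49, 0, 0, 0, 0]
}}

```text
clock: 25.62
eef_pos: [0.3986, -0.4091, 0.3608]
eef_rot: [[0.983, 0.162, 0.088], [0.161, -0.987, 0.014], [0.089, 0.0, -0.996]]
contact_force: [-0.3, 0.1, -1.6]
width: 0.221
gripper_force: 107.6
```

Emit:
{"fn": "jog_arm", "kwargs": {
  "series": [-0.04, 0, 0.5, 0, 0, 0, 0, -0.04, 0, 0.4, 0, 0, 0, 0, -0.03, 0, 0.25, 0, 0, 0, 0, -0.02, 0, 0.2, 0, 0, 0, 0, 0, 0, 0, 0, 0, 0, 0]
}}

```text
clock: 26.25
eef_pos: [0.3977, -0.4096, 0.2803]
eef_rot: [[0.983, 0.161, 0.087], [0.16, -0.987, 0.014], [0.088, -0.0, -0.996]]
contact_force: [0.5, 0.3, -1.4]
width: 0.219
gripper_force: 107.6
```

Emit:
{"fn": "jog_arm", "kwargs": {
  "series": [0, 0, 0, 0, 0, 0, 0, 0, 0, 0, 0, 0, 0, 0]
}}

```text
clock: 26.5
eef_pos: [0.3982, -0.4103, 0.2817]
eef_rot: [[0.983, 0.161, 0.089], [0.16, -0.987, 0.012], [0.09, 0.002, -0.996]]
contact_force: [0.2, 0.3, -1.5]
width: 0.218
gripper_force: 107.6
```

Run:
```python
from h import *
puck(); G=np.array([.5463,-.387,0])-H*.007; print("want",G)
R=rot(YB,5); plan([(tcp(G+[0,0,.104],R),R,0,6)],vmax=.4)
```

```text
t 26.5 p [ 0.3982 -0.4103  0.2817] z [ 0.089  0.012 -0.996] yaw 0.1615 F [ 0.2  0.3 -1.5] w 0.218 gf 107.6 q [ 31.  27.  22. 101. -18.  53. -19.]
hook [ 0.54082143 -0.3874092   0.1330519 ]
top [435.6 191.9] 44 [ 0.5428 -0.3772  0.0681]
want [ 0.53938719 -0.3881014   0.        ]
-0.01, 0, 0.08, 0, 0, 0, 0, -0.01, 0, 0.08, 0, -0.01, 0.01, 0, -0.01, 0, 0.08, 0, 0, 0, 0, -0.01, 0, 0.07, 0.01, 0, 0.01, 0, -0.01, 0.01, 0.08, 0, 0, 0, 0
-0.01, 0, 0.08, 0, -0.01, 0, 0
```

Emit:
{"fn": "jog_arm", "kwargs": {
  "series": [-0.01, 0, 0.08, 0, 0, 0, 0, -0.01, 0, 0.08, 0, 0, 0, 0, -0.01, 0, 0.08, 0, 0, 0, 0, -0.01, 0, 0.05, 0, 0, 0, 0, 0, 0, 0.05, 0, 0, 0, 0]
}}

```text
clock: 27.22
eef_pos: [0.3972, -0.4101, 0.2601]
eef_rot: [[0.983, 0.16, 0.087], [0.16, -0.987, 0.014], [0.088, 0.001, -0.996]]
contact_force: [-0.0, 0.0, -1.6]
width: 0.218
gripper_force: 107.6
```

Emit:
{"fn": "jog_arm", "kwargs": {
  "series": [0, 0, 0.05, 0, 0, 0, 0, 0, 0, 0.05, 0, 0, 0, 0, 0, 0, 0.05, 0, 0, 0, 0, 0, 0, 0.05, 0, 0, 0, 0, 0, 0, 0, 0, 0, 0, 0]
}}

```text
clock: 27.85
eef_pos: [0.3983, -0.4097, 0.2482]
eef_rot: [[0.983, 0.161, 0.087], [0.16, -0.987, 0.014], [0.088, 0.0, -0.996]]
contact_force: [-0.7, 0.3, -0.8]
width: 0.219
gripper_force: 107.6
```

Run:
```python
from h import *
puck()
```

```text
t 27.85 p [ 0.3983 -0.4097  0.2482] z [ 0.087  0.014 -0.996] yaw 0.1613 F [-0.7  0.3 -0.8] w 0.219 gf 107.6 q [ 31.  30.  21. 103. -20.  48. -18.]
hook [ 0.54070221 -0.38659904  0.09931456]
top [433.1 193.2] 40 [ 0.5444 -0.3778  0.0343]
```

Run:
```python
from h import *
s=ctrl.sense(); R=Ro.from_matrix(s['eef_rot']); h=s['eef_pos']+R.apply(HK); d=R.as_matrix()[:,0].copy(); d[2]=0; d/=np.linalg.norm(d)
w=[(h+[0,0,-.016],4),(h+[0,0,-.016],1),(h-d*.06+[0,0,-.016],5)]
plan([(tcp(a,R),R,0,n) for a,n in w])
```

```text
-0.01, 0, 0.07, 0, 0, 0, 0, 0, 0, 0.06, 0, 0, 0, 0, -0.01, 0, 0.07, 0, 0, 0, 0, 0, 0, 0.07, 0, 0, 0, 0, 0, 0, 0, 0, 0, 0, 0
-0.2, 0, -0.02, 0, 0, 0, 0, -0.2, 0, -0.02, 0, 0, 0, 0, -0.2, 0, -0.02, 0, 0, 0, 0, -0.2, 0, -0.01, 0, 0, 0, 0, -0.2, 0, -0.02, 0, 0, 0, 0
```

Emit:
{"fn": "jog_arm", "kwargs": {
  "series": [-0.01, 0, 0.07, 0, 0, 0, 0, 0, 0, 0.06, 0, 0, 0, 0, -0.01, 0, 0.07, 0, 0, 0, 0, 0, 0, 0.07, 0, 0, 0, 0, 0, 0, 0, 0, 0, 0, 0]
}}

```text
clock: 28.58
eef_pos: [0.3984, -0.4096, 0.2317]
eef_rot: [[0.983, 0.161, 0.087], [0.16, -0.987, 0.014], [0.088, -0.0, -0.996]]
contact_force: [-0.4, -0.3, -0.7]
width: 0.215
gripper_force: 107.6
```

Run:
```python
from h import *
puck()
```

```text
t 28.57 p [ 0.3984 -0.4096  0.2317] z [ 0.087  0.014 -0.996] yaw 0.1612 F [-0.4 -0.3 -0.7] w 0.215 gf 107.6 q [ 32.  31.  21. 104. -21.  46. -17.]
hook [ 0.54082558 -0.38643171  0.08283641]
top [432.2 193.3] 29 [ 0.5471 -0.379   0.0178]
```

Emit:
{"fn": "jog_arm", "kwargs": {
  "series": [-0.15, 0, -0.01, 0, 0, 0, 0, -0.2, 0, -0.02, 0, 0, 0, 0, -0.2, 0, -0.02, 0, 0, 0, 0]
}}

```text
clock: 29.05
eef_pos: [0.3645, -0.4155, 0.2324]
eef_rot: [[0.983, 0.16, 0.087], [0.159, -0.987, 0.013], [0.088, 0.001, -0.996]]
contact_force: [0.7, -1.1, 0.2]
width: 0.211
gripper_force: 107.6
```

Emit:
{"fn": "jog_arm", "kwargs": {
  "series": [-0.25, 0, -0.02, 0, 0, 0, 0, -0.3, 0, -0.02, 0, 0, 0, 0, -0.3, 0, -0.02, 0, 0, 0, 0, 0, 0, 0, 0, 0, 0, 0]
}}

```text
clock: 29.55
eef_pos: [0.3133, -0.424, 0.2315]
eef_rot: [[0.984, 0.157, 0.087], [0.157, -0.988, 0.013], [0.088, 0.001, -0.996]]
contact_force: [0.1, -0.1, -1.0]
width: 0.221
gripper_force: 107.6
```

Run:
```python
from h import *
puck()
m=optics.camera_model("top"); f=cv2.imread(sorted(__import__("glob").glob("pics/top_*.png"))[-1]); hs=cv2.cvtColor(f,cv2.COLOR_BGR2HSV)
k,l,s_,c=cv2.connectedComponentsWithStats(cv2.inRange(hs,(5,100,70),(14,255,255)))
for i in range(1,k):
    if s_[i,4]>15: print("puck at z.041",onz(m,*c[i],.041))
g=np.load("grab.npz"); Rg=Ro.from_matrix(g['R']); p=g['p']; print(p)
s=ctrl.sense();R=Ro.from_matrix(s['eef_rot']);q=s['eef_pos']
plan([(q+[-.02,0,.10],R,0),(p+[-.03,-.08,.22],Rg,0),(p+[0,0,.20],Rg,0)],vmax=.6)
```

```text
t 29.55 p [ 0.3133 -0.424   0.2315] z [ 0.087  0.013 -0.996] yaw 0.1579 F [ 0.1 -0.1 -1. ] w 0.221 gf 107.6 q [ 39.  28.  20. 110. -20.  44.  -9.]
hook [ 0.45575743 -0.40143732  0.08257336]
top [434.6 192.8] 35 [ 0.5489 -0.3868  0.0176]
scene [394.  264.2] 54 [ 0.5522 -0.3856  0.0176]
puck at z.041 [ 0.54476034 -0.38076166  0.041     ]
[ 0.43893103 -0.18049969  0.21250223]
-0.06, -0.02, -0.56, 0, 0, 0, 0, -0.06, -0.01, -0.57, 0, 0, 0, 0, -0.06, -0.02, -0.56, 0, 0, 0, 0, 0.35, -0.34, -0.21, 0, -0.09, 0.04, 0, 0.34, -0.34, -0.22, 0, -0.09, 0.04, 0
0.34, -0.35, -0.21, -0.01, -0.09, 0.04, 0, 0.34, -0.34, -0.23, 0, -0.09, 0.03, 0, 0.33, -0.35, -0.23, 0, -0.09, 0.04, 0, 0.32, -0.35, -0.23, 0, -0.09, 0.04, 0, 0.33, -0.35, -0.24, 0, -0.09, 0.04, 0
0.22, -0.42, 0.11, 0, 0, 0, 0, 0.22, -0.42, 0.12, 0, 0, 0, 0, 0.21, -0.42, 0.11, 0, 0, 0, 0
```

Emit:
{"fn": "jog_arm", "kwargs": {
  "series": [-0.06, -0.02, -0.56, 0, 0, 0, 0, -0.06, -0.01, -0.57, 0, 0, 0, 0, -0.06, -0.02, -0.56, 0, 0, 0, 0, 0.35, -0.34, -0.21, 0, -0.09, 0.04, 0, 0.34, -0.34, -0.22, 0, -0.09, 0.04, 0]
}}

```text
clock: 30.28
eef_pos: [0.3288, -0.3763, 0.3613]
eef_rot: [[0.987, 0.15, 0.063], [0.15, -0.989, 0.009], [0.064, 0.0, -0.998]]
contact_force: [1.7, -0.1, -0.9]
width: 0.222
gripper_force: 107.8
```

Emit:
{"fn": "jog_arm", "kwargs": {
  "series": [0.34, -0.35, -0.21, -0.01, -0.09, 0.04, 0, 0.34, -0.34, -0.23, 0, -0.09, 0.03, 0, 0.33, -0.35, -0.23, 0, -0.09, 0.04, 0, 0.32, -0.35, -0.23, 0, -0.09, 0.04, 0, 0.33, -0.35, -0.24, 0, -0.09, 0.04, 0]
}}

```text
clock: 30.9
eef_pos: [0.4103, -0.2585, 0.4332]
eef_rot: [[0.992, 0.125, 0.001], [0.125, -0.992, -0.0], [0.001, 0.0, -1.0]]
contact_force: [0.5, 0.1, -0.4]
width: 0.219
gripper_force: 107.6
```

Emit:
{"fn": "jog_arm", "kwargs": {
  "series": [0.22, -0.42, 0.11, 0, 0, 0, 0, 0.22, -0.42, 0.12, 0, 0, 0, 0, 0.21, -0.42, 0.11, 0, 0, 0, 0, 0, 0, 0, 0, 0, 0, 0]
}}

```text
clock: 31.4
eef_pos: [0.4396, -0.177, 0.4116]
eef_rot: [[0.992, 0.129, 0.0], [0.129, -0.992, 0.002], [0.0, -0.001, -1.0]]
contact_force: [0.1, -0.2, -1.6]
width: 0.218
gripper_force: 107.6
```

Run:
```python
from h import *
g=np.load("grab.npz"); Rg=Ro.from_matrix(g['R']); p=g['p']; s=st(); R=Ro.from_matrix(s['eef_rot']); print(p,(R.inv()*Rg).as_rotvec(degrees=True))
plan([(p+[0,0,.12],Rg,0,3)],vmax=.6)
# slip check: hook lip in wrist view vs after-lift picture
m=optics.camera_model("wrist"); f=optics.grab_frame("wrist")[:,:,::-1].copy(); cv2.imwrite("pics/w9.png",f); a=cv2.imread("pics/w4.png")
for x in (a,f):
    hs=cv2.cvtColor(x,cv2.COLOR_BGR2HSV); gr=cv2.inRange(hs,(0,0,110),(180,40,255))
    k,l,s_,c=cv2.connectedComponentsWithStats(gr[:, 295:350]); i=1+np.argmax(s_[1:,4]); print(c[i]+[295,0],s_[i])
    kk=cv2.inRange(hs,(0,170,90),(8,255,255)); ys,xs=np.nonzero(kk[:,280:365]); print("red",xs.mean()+280,ys.mean(),ys.min())
```

```text
t 31.4 p [ 0.4396 -0.177   0.4116] z [ 0.     0.002 -1.   ] yaw 0.1298 F [ 0.1 -0.2 -1.6] w 0.218 gf 107.6 q [  4.  12.  19. 100.  -4.  69. -59.]
[ 0.43893103 -0.18049969  0.21250223] [-0.13118455  0.09549287  0.38799468]
-0.01, 0.02, 0.44, -0.01, 0, 0.02, 0, 0, 0.02, 0.44, 0, 0.01, 0.01, 0, -0.01, 0.02, 0.44, -0.01, 0, 0.02, 0
[322.72986667  86.49066667] [   9   15   38  173 3750]
red 323.3405334642448 268.8181966944854 189
[322.61074533  86.57018699] [   9   15   38  173 3797]
red 323.25254348539545 268.9740728585494 189
```

Emit:
{"fn": "jog_arm", "kwargs": {
  "series": [-0.01, 0.02, 0.44, -0.01, 0, 0.02, 0, 0, 0.02, 0.44, 0, 0.01, 0.01, 0, -0.01, 0.02, 0.44, -0.01, 0, 0.02, 0, 0, 0, 0, 0, 0, 0, 0]
}}

```text
clock: 31.95
eef_pos: [0.4366, -0.1846, 0.3319]
eef_rot: [[0.993, 0.115, -0.001], [0.115, -0.993, -0.002], [-0.001, 0.002, -1.0]]
contact_force: [0.8, 0.4, -0.4]
width: 0.22
gripper_force: 107.7
```

Run:
```python
from h import *
g=np.load("grab.npz"); Rg=Ro.from_matrix(g['R']); p=g['p']; s=st(); R=Ro.from_matrix(s['eef_rot']); print(p,(R.inv()*Rg).as_rotvec(degrees=True))
plan([(p+[0,0,.05],Rg,0,3),(p+[0,0,.05],Rg,0,1)],vmax=.6)
```

```text
t 31.95 p [ 0.4366 -0.1846  0.3319] z [-0.001 -0.002 -1.   ] yaw 0.1152 F [ 0.8  0.4 -0.4] w 0.22 gf 107.7 q [  5.  17.  19. 108.  -6.  57. -57.]
[ 0.43893103 -0.18049969  0.21250223] [ 0.07734731  0.1888792  -0.45066337]
0.02, -0.02, 0.39, 0, 0.01, -0.02, 0, 0.01, -0.02, 0.38, 0.01, 0.01, -0.02, 0, 0.02, -0.02, 0.39, 0, 0, -0.02, 0, 0, 0, 0, 0, 0, 0, 0
```

Emit:
{"fn": "jog_arm", "kwargs": {
  "series": [0, 0, 0.38, 0, 0, 0, 0, 0, 0, 0.38, 0, 0, 0, 0, 0, 0, 0, 0, 0, 0, 0, 0, 0, 0, 0, 0, 0, 0, 0, 0, 0, 0, 0, 0, 0]
}}

```text
clock: 32.58
eef_pos: [0.4387, -0.1847, 0.2887]
eef_rot: [[0.993, 0.116, 0.005], [0.116, -0.993, -0.004], [0.004, 0.004, -1.0]]
contact_force: [-0.2, 0.2, -0.4]
width: 0.219
gripper_force: 107.7
```

Emit:
{"fn": "jog_arm", "kwargs": {
  "series": [0, 0, 0, 0, 0, 0, 0, 0, 0, 0, 0, 0, 0, 0]
}}

```text
clock: 32.83
eef_pos: [0.4381, -0.1843, 0.2878]
eef_rot: [[0.993, 0.116, 0.003], [0.116, -0.993, -0.003], [0.003, 0.003, -1.0]]
contact_force: [0.1, 0.2, -1.5]
width: 0.217
gripper_force: 107.7
```

Run:
```python
from h import *
g=np.load("grab.npz"); Rg=Ro.from_matrix(g['R']); p=g['p']; s=st(); R=Ro.from_matrix(s['eef_rot']); print(p,(R.inv()*Rg).as_rotvec(degrees=True))
plan([(p+[0,0,.05],Rg,0,2)],vmax=.6)
```

```text
t 32.83 p [ 0.4381 -0.1843  0.2878] z [ 0.003 -0.003 -1.   ] yaw 0.1166 F [ 0.1  0.2 -1.5] w 0.217 gf 107.7 q [  6.  19.  18. 111.  -8.  50. -55.]
[ 0.43893103 -0.18049969  0.21250223] [ 0.14785887 -0.04769853 -0.36726183]
0.01, -0.03, 0.21, 0.01, 0, -0.02, 0, 0.01, -0.03, 0.21, 0.01, -0.01, -0.03, 0
```

Emit:
{"fn": "jog_arm", "kwargs": {
  "series": [0.01, -0.03, 0.21, 0.01, 0, -0.02, 0, 0.01, -0.03, 0.21, 0.01, -0.01, -0.03, 0, 0, 0, 0, 0, 0, 0, 0, 0, 0, 0, 0, 0, 0, 0, 0, 0, 0, 0, 0, 0, 0]
}}

```text
clock: 33.45
eef_pos: [0.439, -0.1807, 0.2625]
eef_rot: [[0.992, 0.123, 0.001], [0.123, -0.992, -0.0], [0.001, 0.001, -1.0]]
contact_force: [0.8, 0.2, -0.7]
width: 0.223
gripper_force: 107.7
```

Run:
```python
from h import *
g=np.load("grab.npz"); Rg=Ro.from_matrix(g['R']); p=g['p']; s=st(); R=Ro.from_matrix(s['eef_rot']); print(p,(R.inv()*Rg).as_rotvec(degrees=True))
plan([(p+[0,0,.012],Rg,0,3),(p+[0,0,0.002],Rg,0,2)],vmax=.6)
```

```text
t 33.45 p [ 0.439  -0.1807  0.2625] z [ 0.001 -0.    -1.   ] yaw 0.1234 F [ 0.8  0.2 -0.7] w 0.223 gf 107.7 q [  6.  21.  17. 113.  -9.  46. -55.]
[ 0.43893103 -0.18049969  0.21250223] [-0.00782341  0.03459876  0.02367832]
0, 0, 0.21, 0, 0, 0, 0, 0, 0, 0.21, 0, 0, 0, 0, 0, 0, 0.21, 0, 0, 0, 0, 0, 0, 0.08, 0, 0, 0, 0, 0, 0, 0.09, 0, 0, 0, 0
```

Pose matches the pick pose; lowering straight down.

Emit:
{"fn": "jog_arm", "kwargs": {
  "series": [0, 0, 0.21, 0, 0, 0, 0, 0, 0, 0.21, 0, 0, 0, 0, 0, 0, 0.21, 0, 0, 0, 0, 0, 0, 0.08, 0, 0, 0, 0, 0, 0, 0.08, 0, 0, 0, 0]
}}

```text
clock: 34.08
eef_pos: [0.4388, -0.1807, 0.2144]
eef_rot: [[0.992, 0.123, 0.001], [0.123, -0.992, -0.0], [0.001, 0.0, -1.0]]
contact_force: [0.4, 0.7, -0.1]
width: 0.219
gripper_force: 107.7
```

Emit:
{"fn": "jog_arm", "kwargs": {
  "series": [0, 0, 0.02, 0, 0, 0, 0, 0, 0, 0, 0, 0, 0, 0, 0, 0, 0, 0, 0, 0, 0]
}}

```text
clock: 34.45
eef_pos: [0.439, -0.1806, 0.2139]
eef_rot: [[0.992, 0.123, 0.001], [0.123, -0.992, -0.0], [0.001, 0.001, -1.0]]
contact_force: [-0.0, 0.3, -0.5]
width: 0.22
gripper_force: 107.7
```

Run:
```python
from h import *
g=np.load("grab.npz"); s=st(); R=Ro.from_matrix(s['eef_rot']); print(s['eef_pos']-g['p'],(R.inv()*Ro.from_matrix(g['R'])).as_rotvec(degrees=True))
```

```text
t 34.45 p [ 0.439  -0.1806  0.2139] z [ 0.001 -0.    -1.   ] yaw 0.1236 F [-0.   0.3 -0.5] w 0.22 gf 107.7 q [  8.  25.  16. 117. -11.  39. -53.]
[ 3.14370800e-05 -1.29307262e-04  1.38474279e-03] [-0.01316152  0.03496811  0.03130792]
```

Emit:
{"fn": "jog_arm", "kwargs": {
  "series": [0, 0, 0.02, 0, 0, 0, 0, 0, 0, 0, 0, 0, 0, 0],
  "grip_force": 20
}}

```text
clock: 34.7
eef_pos: [0.4391, -0.1807, 0.2127]
eef_rot: [[0.992, 0.123, 0.002], [0.123, -0.992, -0.0], [0.002, 0.001, -1.0]]
contact_force: [0.4, -0.3, 1.0]
width: 0.222
gripper_force: 108.3
```

Emit:
{"fn": "jog_arm", "kwargs": {
  "series": [0, 0, 0, 0, 0, 0, 0.3, 0, 0, 0, 0, 0, 0, 0.4, 0, 0, 0, 0, 0, 0, 0.55, 0, 0, 0, 0, 0, 0, 0.6, 0, 0, 0, 0, 0, 0, 0.6]
}}

```text
clock: 35.33
eef_pos: [0.4388, -0.1806, 0.2124]
eef_rot: [[0.992, 0.123, 0.001], [0.123, -0.992, -0.0], [0.001, 0.0, -1.0]]
contact_force: [-0.3, 1.1, 0.1]
width: 0.603
gripper_force: 0.0
```

Emit:
{"fn": "jog_arm", "kwargs": {
  "series": [0, 0, -0.3, 0, 0, 0, 0.6, 0, 0, -0.7, 0, 0, 0, 0.6, 0, 0, -0.8, 0, 0, 0, 0.6, -0.22, 0, -0.32, 0, 0, 0, 0.6, 0, 0, 0, 0, 0, 0, 0.6]
}}

```text
clock: 35.95
eef_pos: [0.4257, -0.1827, 0.3409]
eef_rot: [[0.992, 0.122, 0.004], [0.122, -0.992, -0.001], [0.004, 0.001, -1.0]]
contact_force: [-0.8, 0.4, -0.2]
width: 0.597
gripper_force: 0.0
```

Emit:
{"fn": "jog_arm", "kwargs": {
  "series": [0, 0, 0, 0, 0, 0, 0.6, 0, 0, 0, 0, 0, 0, 0.6]
}}

```text
clock: 36.2
eef_pos: [0.4254, -0.1818, 0.3384]
eef_rot: [[0.992, 0.124, -0.001], [0.124, -0.992, 0.0], [-0.001, -0.001, -1.0]]
contact_force: [-0.0, -0.1, 0.2]
width: 0.602
gripper_force: 0.0
```

Run:
```python
from h import *
s=st(); m=optics.camera_model("wrist"); f=optics.grab_frame("wrist")[:,:,::-1].copy(); cv2.imwrite("pics/w10.png",f)
w3={k:v for k,v in np.load("w3.npz").items()}
for n,mm,x in (("before",w3,cv2.imread("pics/w3raw.png")),("now",m,f)):
    hs=cv2.cvtColor(x,cv2.COLOR_BGR2HSV); k,l,s_,c=cv2.connectedComponentsWithStats(cv2.inRange(hs,(0,170,90),(8,255,255))); i=1+np.argmax(s_[1:,4]); print(n,c[i],s_[i],onz(mm,*c[i],.214))
a=cv2.imread("pics/top0.png"); b=optics.grab_frame("top")[:,:,::-1].copy(); cv2.imwrite("pics/top_end.png",b)
T=optics.camera_model("top"); hs=cv2.cvtColor(b,cv2.COLOR_BGR2HSV)
for nm,lo,hi,z in(("or",(5,100,70),(14,255,255),.041),("brass",(15,140,110),(30,255,255),.265),("bottlecap",(0,170,120),(6,255,255),.19)):
    k,l,s_,c=cv2.connectedComponentsWithStats(cv2.inRange(hs,lo,hi))
    for i in range(1,k):
        if s_[i,4]>10: print(nm,c[i].round(1),s_[i,4],onz(T,*c[i],z).round(4))
sc=optics.camera_model("scene"); b=optics.grab_frame("scene")[:,:,::-1].copy(); hs=cv2.cvtColor(b,cv2.COLOR_BGR2HSV)
k,l,s_,c=cv2.connectedComponentsWithStats(cv2.inRange(hs,(5,100,70),(14,255,255)))
for i in range(1,k):
    if s_[i,4]>15: print("scene or",c[i].round(1),s_[i,4],onz(sc,*c[i],.041).round(4))
```

```text
t 36.2 p [ 0.4254 -0.1818  0.3384] z [-0.001  0.    -1.   ] yaw 0.1239 F [-0.  -0.1  0.2] w 0.602 gf 0.0 q [  5.  15.  19. 108.  -6.  57. -57.]
before [328.88364435 179.72777168] [ 318  137   23   85 1822] [ 0.43892387 -0.18029888  0.214     ]
now [324.13289037 180.90420819] [ 313  138   23   85 1806] [ 0.43868128 -0.18111974  0.214     ]
brass [203.  197.6] 37 [0.4877 0.3055 0.265 ]
bottlecap [376.2 112.5] 102 [ 0.7586 -0.1772  0.19  ]
scene or [394.1 264.1] 56 [ 0.5472 -0.3861  0.041 ]
```

```bash
python3 -c "
from cell import ctrl
print(ctrl.hand_in())"
```

```text
the job is handed in; nothing more can be done
None
```

The job is handed in at about 36 s: the top half stands open at about 118°, the carrier is in the tray about 1 mm from its centre by the scene camera, and the picker is back in its rest within about 1 mm; the bottom half and its bolt were never touched, but I didn't measure them at the end, no verdict came back, and I viewed 11 pictures instead of the 10 allowed.

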